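Put the loose ferrules and couplings back in the small-parts cabinet

ROBOT

A 6-joint arm with a two-finger parallel gripper is mounted at the origin on a cart in front of the work surface, level with it; the furniture and walls round the work are solid. World frame = base frame: x ahead of the robot, y to its left, z up, the work surface at z = 0. Lengths are in m, angles in rad, forces in N, time in s.
With the tool pointing down it reaches from about 0.4 to 0.925 m from the base axis. Payload 12.5 kg.
Tool frame: the origin (TCP) lies between the finger pads; the fingertips stand 22 mm ahead of it and the grasp point (between the pads) lies 3 mm ahead of it; y points along the fingers, x is the direction in which the jaws open and shut, and the axes are right-handed (so a half turn about y gives the same grasp; the last joint's range is limited). The gripper opens to 95 mm and grips with 3 to 60 N. Pads are 20 mm wide; open, the fingers measure 119 mm over their backs; the gripper's body (75 mm by 180 mm) begins 59 mm behind the grasp point.
Start: joints at [-1.425, 0.491, 1.559, -0, 1.092, -0.106], TCP at [0.156, -0.605, 0.207] pointing down, gripper open.
Joint ranges: [-3.1, 3.1], [-0.84, 2.19], [0.05, 2.79], [-1.13, 4.28], [0.06, 2.93], [-2.69, 2.69]. Speed limits (rad/s): [2.22, 2.22, 2.79, 3.14, 3.14, 3.14].

INTERFACE

Orientations are given as a rotation vector (axis times angle).
In Python, from station import telemetry, imaging, robot gives the robot as it stands.
- The arm moves only by the shell command python3 -m inch 'ROWS' [FORCE]. ROWS is JSON, a list of rows, each an object with "rot": the turn, a rotation vector about the tool's x, y, z in degrees, a list of three; "translation": the shift along the tool's x, y, z in m, a list of three; "gripper": the opening in per cent of the stroke, from 0 (shut) to 100 (fully open). In form: [{"rot": [rx, ry, rz], "translation": [tx, ty, tz], "gripper": gripper}, ...]. A call has 1 to 10 rows; each row is the pose to reach, as a shift and turn from the pose commanded when the call began, along the tool's axes at that moment; what a row does not reach only later rows make up. A row lasts 1/10 s, in which the tool goes at most 50 mm and 8.59 degrees, less where a joint would pass 70% of its speed; a pose out of reach is approached as far as the arm can. A call with a gripper value outside its range is refused whole. The fingers move at their own pace and stop on an object; FORCE is the grip in N (left out, the last holds). Time passes only in rows, so rows that repeat a pose let the fingers close. It gives the time, the measured TCP pose, the force and the opening at its end, in the units of the state.
- telemetry.state(): the state, without advancing time (a new reading comes with each control period).
- imaging.get_image(name): name is "side" or "top" or "wrist"; returns (picture, depth): 384x512x3 uint8, red, green, blue; 384x512 float32, m along the optical axis (not along the pixel's ray), 0 where there is no reading.
- imaging.calibration(name): a dict with "fov_y" (degrees; the focal length in pixels is half the picture's height over the tangent of half this angle, whatever the lens; pixels are square), "cx", "cy" (the principal point, pixels), "eye" and "rotation" of the camera in the world. Camera axes: x right, y down, z forward; pixel columns grow to the right and rows downward; lengths in m; the calibration is good to about 2 mm. A picture is of the moment at which its call begins: read the wrist's pose just before it. calibration takes no time and is no camera call; for the wrist camera it gives the pose at the moment of the call.
- robot.finish_job(): hands the job in, once; it reports no verdict.
The state is a dict: "clock": time; "joints": joint angles; "joint_vel": joint speeds; "joint_efforts": joint torques, N m; "eef_pos": TCP position; "tcp_rot": TCP orientation; "force": force on the tool from outside, world axes, zero at the start; "wrist_torque": the same for the moment, N m; "opening": finger opening in m.
Only numpy, scipy, OpenCV 4.12 (cv2) and the standard library are available. Lean on these libraries where they do the work, as an engineer would, in place of code of your own. Each camera call takes 0.05 s, during which the arm holds its last target.

TASK

Two crimp ferrules, one steel and one brass, and two brass quick couplings were left out on the counter. Put them away in the two open top drawers of the small-parts cabinet: both ferrules in the drawer where a ferrule already stands, both couplings in the drawer where a coupling already stands. Then push both drawers fully shut, with the parts that were in them still inside.

Things in the scene. Friction and masses are not known exactly. Their poses are not given: they have to be found in the camera images.
- steel_ferrule: loose crimp ferrule of bright steel: an upright open tube with a collar, 32 mm across, 45 mm tall, standing on the counter. Origin: centre of its underside, z up its axis. Grip it round the outside. About 50 g.
- brass_ferrule: loose crimp ferrule of brass: the same kind of upright open tube but larger, 38 mm across, 52 mm tall, standing on the counter. Origin: centre of its underside, z up its axis. Grip it round the outside. About 110 g.
- coupling_a: loose brass quick coupling: a closed, stepped brass body, a round barrel with a narrower hexagon and cap on top, 34 mm across at the barrel, 52 mm tall, standing upright on the counter. Origin: centre of its underside, z up its axis. About 160 g.
- coupling_b: a second loose brass coupling, just like coupling_a, standing upright elsewhere on the counter. Origin: centre of its underside, z up its axis.
- stock_ferrule: large steel crimp ferrule (38 mm across, 52 mm tall) already standing in one of the two open drawers, near the drawer's outer side wall (the one away from the other drawer): it marks the ferrule drawer, which may be the left or the right one. Origin: centre of its underside. It is loose and stays in its drawer.
- stock_coupling: brass quick coupling just like coupling_a, already standing in the other open drawer, near its outer side wall: it marks the coupling drawer. Origin: centre of its underside. It is loose and stays in its drawer. (The few tiny nuts strewn on both drawer floors are of no account.)
- left_bay (a point): point on the floor of the open top left drawer (left as seen from the robot), on the drawer's centre line, 52 mm behind the inside of its front panel; it moves with the drawer. Its axes are the cabinet's: x into the cabinet (the way the drawer shuts), y to the left, z up. The drawer is 139 mm wide (y) and 154 mm long (x) inside; its floor is 160 mm above the counter, its side walls are 63 mm high.
- right_bay (a point): the same point in the open top right drawer of the same cabinet, 148 mm to the right of the left one; same sizes and axes. At the start 105 to 115 mm of each drawer stands out of the cabinet, whose top is 76 mm above the drawer floors and carries a carton 45 mm high well back from its front edge.
- drawer_cabinet_drawer_02 (a joint): how far the top left drawer is pulled out, in m: 0 = fully shut, 0.115 = fully open. It slides freely (0.4 N of friction, light damping) and stays where it is left. Its front panel is 2 mm thick and 69 mm high, its outside 54 mm before left_bay; a moulded pull lip 44 mm wide juts 12 mm farther out, 4 to 13 mm above the drawer floor.
- drawer_cabinet_drawer_12 (a joint): how far the top right drawer is pulled out, in m: 0 = fully shut, 0.115 = fully open. Made and moving just like the left drawer, its front 54 mm before right_bay.

How it is judged:
By the outcome, as a careful person would: the job done as asked, in the order asked, and still so for the second after the job is handed in, with the robot touching nothing.
It also fails if it takes over 128 s, if anything falls off the work surface, if the arm or the gripper's body presses on something with over 40 N, if the wrist force passes 120 N, or if a joint passes its speed limit or range.

## Working session

There is one attempt and no reset: what is moved stays moved. The work goes in short steps, Python scripts to look and compute and a shell command to move; the robot and the scene stay as the last step left them, time stands still between calls to the robot, and variables do not carry over. Pictures are saved under pics/ and viewed, and the job is handed in when it is done.

```bash
ls; mkdir -p pics; python3 - <<'E'
from station import telemetry, imaging, robot
import cv2
s=telemetry.state(); print(s)
for n in ["side","top","wrist"]:
    p,d=imaging.get_image(n); c=imaging.calibration(n); print(n,c)
    cv2.imwrite(f"pics/{n}0.png",p[:,:,::-1]); 
    import numpy as np; np.savez(f"pics/{n}0.npz",p=p,d=d,eye=c['eye'],R=c['rotation'])
E
```

```text
pics
{'clock': 0.0, 'joints': array([-1.42458389e+00,  4.91563116e-01,  1.55947090e+00,  1.58248074e-07,
        1.09172179e+00, -1.05617752e-01]), 'joint_vel': array([ 0.00096569,  0.00015896, -0.0002029 ,  0.00050566,  0.00157046,
       -0.00051253]), 'joint_efforts': array([-3.32118987e-03, -6.12644720e+01, -2.58182824e+01,  6.91009476e-02,
        4.82373463e-02, -7.84565304e-05]), 'eef_pos': array([ 0.15570738, -0.60501551,  0.20655217]), 'tcp_rot': array([-1.31702908,  1.02228246, -1.02088375]), 'force': array([-0.41882191,  0.11038782,  0.34571393]), 'wrist_torque': array([ 0.04232364,  0.0149751 , -0.01107095]), 'opening': 0.09463514531730541}
side {'fov_y': 48.88556517562916, 'cx': 256.8966249425761, 'cy': 196.8770994350596, 'eye': array([ 0.5053797 , -1.04459531,  0.75055194]), 'rotation': array([-2.07572776,  0.06804982, -0.01536659])}
top {'fov_y': 42.353459360746164, 'cx': 248.68811236152828, 'cy': 194.93441186449346, 'eye': array([0.42605503, 0.04226199, 1.51289423]), 'rotation': array([-2.14065634,  2.18975704, -0.09567556])}
wrist {'fov_y': 61.22670846035629, 'cx': 256.8497096248889, 'cy': 193.37933110296714, 'eye': array([ 0.2214558 , -0.5878159 ,  0.38516579]), 'rotation': array([ 2.32032226, -1.79833425, -0.22717352])}
```

View pics/side0.png

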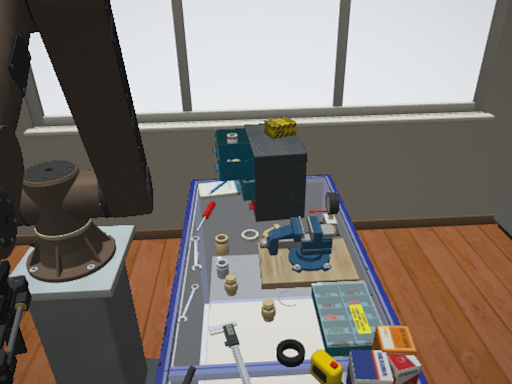

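View pics/top0.png

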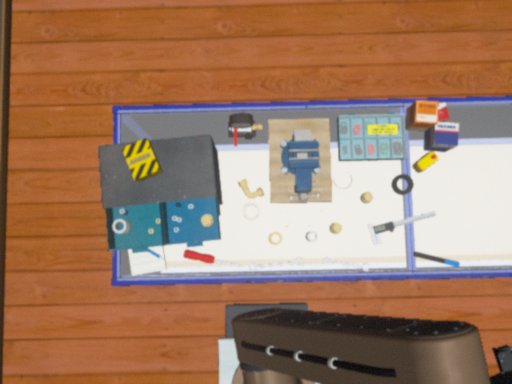

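View pics/wrist0.png

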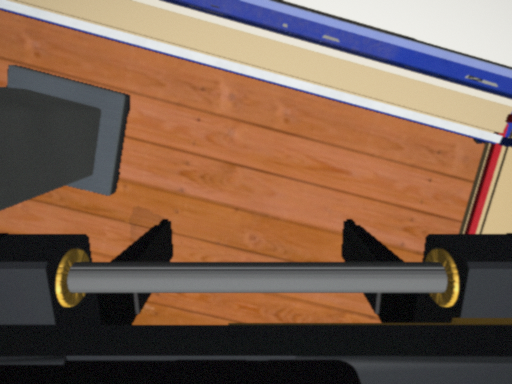

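```bash
python3 - <<'E'
from scipy.spatial.transform import Rotation as R
import numpy as np
print(R.from_rotvec([-1.31702908,  1.02228246, -1.02088375]).as_matrix().round(3))
E
```

```text
[[ 0.249 -0.     0.968]
 [-0.968  0.001  0.249]
 [-0.001 -1.     0.   ]]
```

```bash
cat > h.py <<'E'
import numpy as np, cv2
from scipy.spatial.transform import Rotation as R
from station import telemetry, imaging
def K(c):
    f=192/np.tan(np.radians(c['fov_y'])/2); return f,c['cx'],c['cy']
def rot(c):
    r=np.array(c['rotation']); return R.from_rotvec(r).as_matrix() if r.shape==(3,) else r
def pts(c,d):
    f,cx,cy=K(c); v,u=np.mgrid[0:384,0:512]
    P=np.stack([(u-cx)/f*d,(v-cy)/f*d,d],-1)@rot(c).T+c['eye']; P[d==0]=np.nan; return P
def ray(c,u,v,z):
    f,cx,cy=K(c); r=rot(c)@np.array([(u-cx)/f,(v-cy)/f,1]); e=np.array(c['eye']); return e+r*(z-e[2])/r[2]
def proj(c,p):
    f,cx,cy=K(c); q=rot(c).T@(np.array(p)-c['eye']); return q[0]/q[2]*f+cx,q[1]/q[2]*f+cy
E
python3 - <<'E'
from h import *
for n,box in [("top",(90,110,430,290)),("side",(170,110,320,340))]:
    c=imaging.calibration(n); z=np.load(f"pics/{n}0.npz"); P=pts(c,z['d']); p=z['p']
    x0,y0,x1,y1=box
    k=2.2 if n=="top" else 2.5
    cv2.imwrite(f"pics/{n}0z.png",cv2.resize(p[y0:y1,x0:x1,::-1],None,fx=k,fy=k,interpolation=cv2.INTER_CUBIC))
    np.save(f"pics/P{n}.npy",P)
    if n=="top":
        # counter height & components between 0.02 and 0.08
        print("counter z",np.nanmedian(P[185:200,225:240,2]))
        m=((P[...,2]>0.02)&(P[...,2]<0.075)).astype(np.uint8); m[:, :222]=0;m[250:]=0
        nn,l,s,ce=cv2.connectedComponentsWithStats(m)
        for i in range(1,nn):
            if 15<s[i,4]<900:
                zz=np.nanpercentile(P[l==i][:,2],90); print(ce[i].round(1),s[i,4],"z",zz.round(3),"depthxy",np.nanmean(P[l==i],0).round(3), ray(c,*ce[i],zz).round(3))
E
```

```text
counter z -0.0005014469541964051
[423.6 130.6] 421 z 0.069 depthxy [ 0.753 -0.471  0.048] [ 0.749 -0.464  0.069]
[244.9 130.9] 267 z 0.065 depthxy [0.767 0.064 0.044] [0.762 0.063 0.065]
[425.4 160.8] 284 z 0.063 depthxy [ 0.661 -0.469  0.055] [ 0.659 -0.467  0.063]
[243.1 183.5] 52 z 0.028 depthxy [0.609 0.073 0.024] [0.609 0.073 0.028]
[259.3 191.1] 35 z 0.029 depthxy [0.585 0.025 0.025] [0.585 0.025 0.029]
[366.3 196.7] 115 z 0.055 depthxy [ 0.559 -0.292  0.045] [ 0.558 -0.29   0.055]
[335.2 227.1] 109 z 0.054 depthxy [ 0.471 -0.196  0.045] [ 0.471 -0.195  0.054]
[274.9 237.5] 84 z 0.056 depthxy [ 0.444 -0.018  0.051] [ 0.444 -0.018  0.056]
[311.2 235.3] 68 z 0.048 depthxy [ 0.448 -0.125  0.042] [ 0.448 -0.125  0.048]
```

View pics/top0z.png

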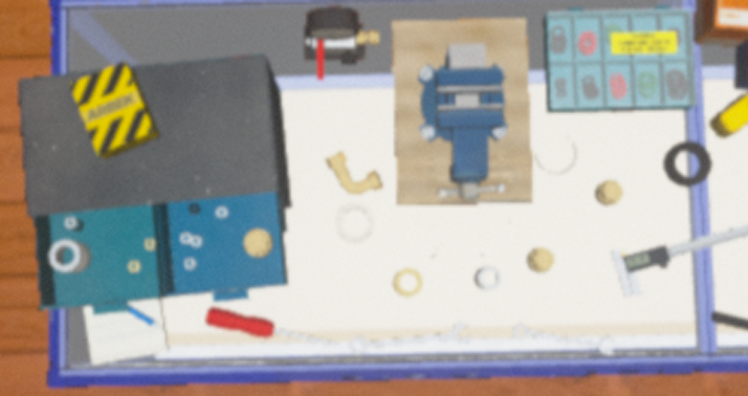

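View pics/side0z.png

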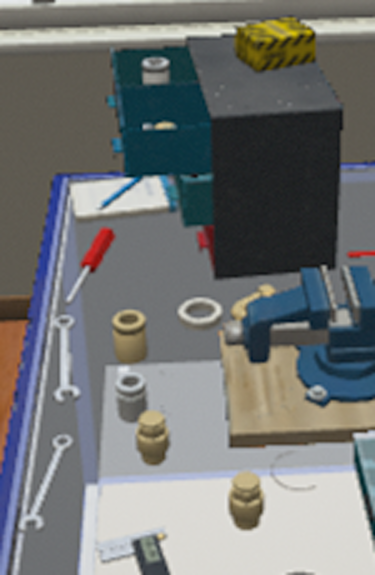

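```bash
python3 - <<'E'
from h import *
P=np.load("pics/Ptop.npy")
np.set_printoptions(linewidth=250,suppress=True)
print("z map"); 
print("rows/cols"); 
for v in range(134,252,5): print(v,(P[v,98:224:6,2]*1000).round(0))
E
```

```text
z map
rows/cols
134 [-752. -761. -771.    2.   -0.   -7.   -6.   -3.   -4.    3.    2.    3.   -1.    2.   -3.    3.   -2.   -1.  237.   -1.   -5.]
139 [-771. -766. -765.   -2.   -9.   -5.   -1.   -0.  281.   -5.  232.  233.  233.  233.  239.  238.  236.  236.  234.  184.   -1.]
144 [-757. -762.  233.  232.  236.  237.  283.  287.  283.  233.  236.  233.  236.  237.  236.  232.  232.  236.  236.  208.    2.]
149 [237. 235. 237. 231. 280. 282. 282. 282. 286. 266. 238. 234. 235. 237. 234. 240. 236. 234. 239. 222.  -2.]
154 [237. 237. 240. 239. 239. 282. 283. 283. 277. 282. 233. 236. 237. 235. 233. 234. 233. 238. 230. 235.  -1.]
159 [-768.  234.  240.  234.  232.  279.  282.  282.  278.  275.  236.  231.  231.  235.  238.  237.  234.  235.  235.  236.    1.]
164 [-752.  234.  234.  237.  235.  281.  281.  281.  285.  282.  264.  230.  235.  237.  232.  237.  235.  235.  232.  235.   22.]
169 [-767.  232.  234.  234.  237.  234.  283.  282.  283.  284.  279.  235.  238.  235.  231.  234.  232.  237.  238.  236.   41.]
174 [-763.  237.  237.  239.  237.  233.  280.  281.  280.  255.  235.
[... 1341 characters left out ...]
63.  161.  164.  159.  203.  159.  205.]
229 [-766. -756.  190.  209.  211.  186.  157.  160.  162.  174.  159.  217.  158.  158.  166.  158.  160.  158.  164.  163.  218.]
234 [  nan -762.  193.  155.  160.  160.  155.  160.  154.  164.  161.  226.  163.  161.  161.  156.  159.  154.  160.  162.  225.]
239 [-764. -762.  198.  162.  167.  159.  159.  160.  160.  161.  158.  220.  159.  158.  160.  158.  160.  159.  230.  232.   nan]
244 [-764. -758.  205.  159.  157.  159.  160.  159.  166.  156.  227.  225.   -3.    4.    6.  180.  171.  172.    1.   -4.   -5.]
249 [-748. -756.  233.  230.    4.   10.  173.  175.  172.   16.   12.    4.    0.    1.   -3.   16.    3.    1.    1.    3.   -3.]
```

```bash
python3 - <<'E'
from h import *
np.set_printoptions(linewidth=250,suppress=True,precision=4)
P=np.load("pics/Ptop.npy"); c=imaging.calibration("top")
z=np.load("pics/top0.npz"); p=z['p']
# cabinet front edge: for cols find last row with z~.236
e=[]
for u in list(range(106,160))+list(range(166,214)):
    col=P[:,u,2]; r=[v for v in range(180,212) if 0.226<col[v]<0.246]
    if r: e.append(ray(c,u,max(r)+.5,0.236))
e=np.array(e); vx,vy,x0,y0=cv2.fitLine(e[:,:2].astype(np.float32),cv2.DIST_HUBER,0,.01,.01).ravel(); print("cab front edge dir",vx,vy,np.degrees(np.arctan2(-vx,vy)) if vy>0 else np.degrees(np.arctan2(vx,-vy)),x0,y0)
ang=np.arctan2(-vx,vy) if vy>0 else np.arctan2(vx,-vy)
X=np.array([np.cos(ang),np.sin(ang)]);Y=np.array([-X[1],X[0]])
for name,us in [("L",range(110,156)),("R",range(168,216))]:
    q=[]
    for u in us:
        rows=[v for v in range(232,256) if 0.217<P[v,u,2]<0.242]
        if rows: q.append(ray(c,u,np.mean(rows),0.228)[:2])
    q=np.array(q); print(name,"panel pts",len(q),"x' ",np.percentile(q@X,[5,25,50,75,95]),"y'",(q@Y).min(),(q@Y).max())
print("cab front x'",np.median(e[:,:2]@X),"y'",(e[:,:2]@Y).min(),(e[:,:2]@Y).max(), "slope check")
# divider walls
print("X",X,"Y",Y)
# cabinet top right edge
q=[ray(c,u,v,0.236)[:2] for v in range(150,195,5) for u in [max(u for u in range(150,225) if 0.226<P[v,u,2]<0.246)]]
q=np.array(q);print("right edge y'",(q@Y))
q=[ray(c,u,v,0.236)[:2] for v in range(150,200,5) for u in [min(u for u in range(90,150) if 0.226<P[v,u,2]<0.246)]]
q=np.array(q);print("left edge y'",(q@Y))
E
```

```text
cab front edge dir 0.0770247 -0.9970292 4.4175653 0.5407177 0.2867244
L panel pts 46 x'  [0.4518 0.452  0.4523 0.4525 0.4528] y' 0.2658266369825561 0.38283679965394424
R panel pts 48 x'  [0.4525 0.4528 0.453  0.4535 0.4538] y' 0.10988274588064777 0.2319893379996105
cab front x' 0.561131206350401 y' 0.10440919570792395 0.38322993763330765 slope check
X [0.997 0.077] Y [-0.077  0.997]
right edge y' [0.0958 0.097  0.0982 0.0968 0.098  0.0967 0.0979 0.0965 0.0977]
left edge y' [0.3935 0.3944 0.3927 0.3936 0.3946 0.3929 0.3938 0.3947 0.393  0.3939]
```

```bash
python3 - <<'E'
from h import *
np.set_printoptions(linewidth=250,suppress=True,precision=4)
P=np.load("pics/Ptop.npy"); c=imaging.calibration("top")
p=np.load("pics/top0.npz")['p']
a=np.radians(4.418); X=np.array([np.cos(a),np.sin(a)]);Y=np.array([-X[1],X[0]])
for n,(u0,u1,v0,v1) in {"stockF":(110,134,212,238),"stockC":(197,218,209,232),"steel":(302,320,226,245),"brass":(265,286,228,248),"coupA":(326,344,218,238),"coupB":(357,376,187,207)}.items():
    z0=0.16 if n[:5]=="stock" else 0
    hh={"stockF":.052,"steel":.045,"brass":.052}.get(n,.052)
    m=np.zeros(p.shape[:2],np.uint8); m[v0:v1,u0:u1]=((P[v0:v1,u0:u1,2]>z0+.018)&(P[v0:v1,u0:u1,2]<z0+.07))
    mt=np.zeros_like(m); mt[v0:v1,u0:u1]=((P[v0:v1,u0:u1,2]>z0+hh-.010)&(P[v0:v1,u0:u1,2]<z0+hh+.012))
    o=[]
    for mm in (m,mt):
        cn=max(cv2.findContours(mm,cv2.RETR_EXTERNAL,cv2.CHAIN_APPROX_NONE)[0],key=len)
        (u,v),r=cv2.minEnclosingCircle(cn); o.append((u,v,r))
    q=ray(c,o[1][0],o[1][1],z0+hh)[:2]
    print(n,np.round(o,1).tolist(),"top-disc xy",q,"prime",q@X,q@Y)
c2=imaging.calibration("side"); z=np.load("pics/side0.npz"); 
cv2.imwrite("pics/sidez1.png",cv2.resize(z['p'][225:325,200:290,::-1],None,fx=6,fy=6,interpolation=cv2.INTER_CUBIC))
cv2.imwrite("pics/topz1.png",cv2.resize(p[180:256,260:380,::-1],None,fx=6,fy=6,interpolation=cv2.INTER_CUBIC))
cv2.imwrite("pics/topz2.png",cv2.resize(p[190:256,100:226,::-1],None,fx=6,fy=6,interpolation=cv2.INTER_CUBIC))
E
```

```text
stockF [[118.2, 228.5, 11.8], [119.5, 225.9, 7.8]] top-disc xy [0.4817 0.3965] prime 0.510831485958949 0.35817156410571566
stockC [[206.8, 219.5, 6.3], [206.2, 219.0, 5.5]] top-disc xy [0.4947 0.1681] prime 0.5062240488140635 0.1295381037815126
steel [[311.3, 235.6, 5.9], [311.8, 235.4, 5.4]] top-disc xy [ 0.4481 -0.1267] prime 0.43703294571324214 -0.16083920690670994
brass [[275.0, 237.5, 6.5], [275.1, 237.4, 6.4]] top-disc xy [ 0.4445 -0.0183] prime 0.4418190062483609 -0.05245963652920297
coupA [[335.1, 227.0, 5.9], [335.5, 226.7, 5.5]] top-disc xy [ 0.4718 -0.1962] prime 0.4553087930954271 -0.23199736214620317
coupB [[366.0, 196.5, 6.2], [366.8, 196.3, 5.3]] top-disc xy [ 0.5595 -0.2921] prime 0.5353358534095974 -0.3343604456505757
```

View pics/sidez1.png

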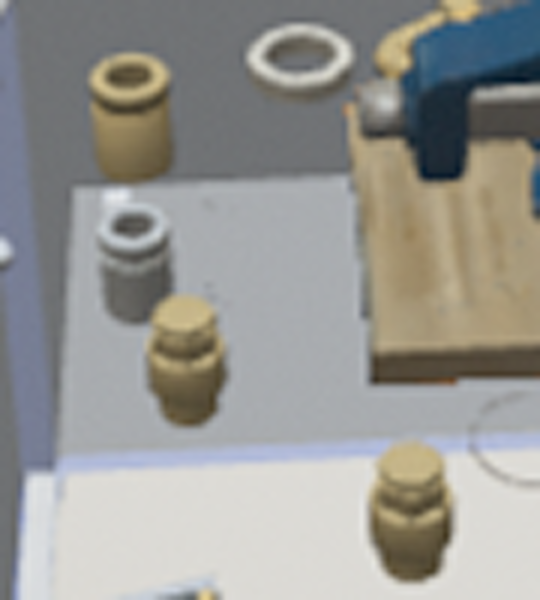

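View pics/topz1.png

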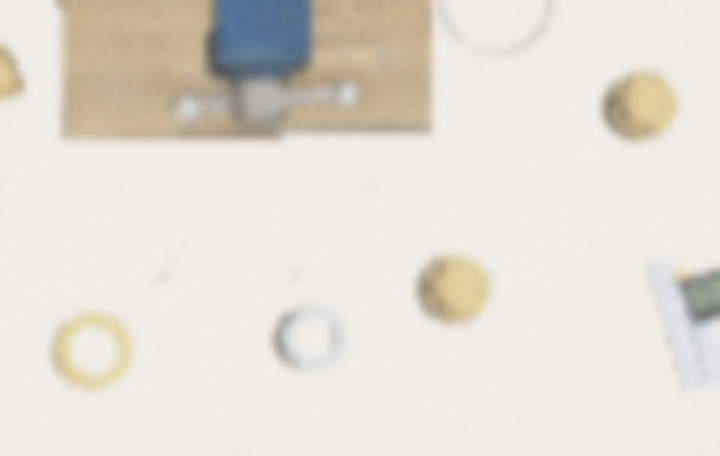

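View pics/topz2.png

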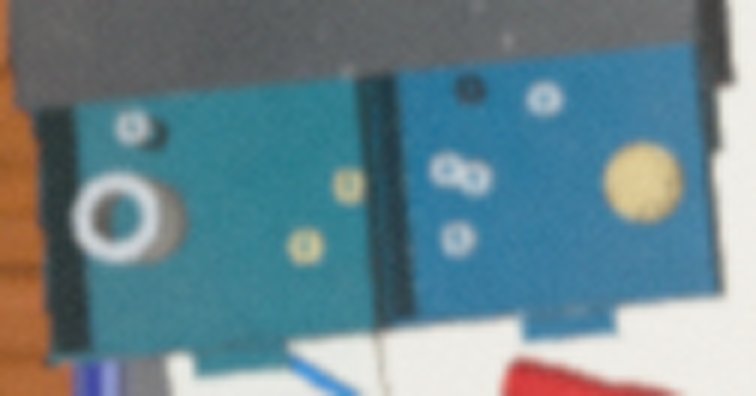

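```bash
python3 - <<'E'
from h import *
c=imaging.calibration("top")
a=np.radians(4.418); X=np.array([np.cos(a),np.sin(a)]);Y=np.array([-X[1],X[0]])
for u,v in [(158.2,221),(150.8,231),(122,211.3),(176.3,229.7),(174.5,218.3),(179.5,219.7),(190.8,206.3)]:
    q=ray(c,u,v,.163)[:2]; print((q@X).round(4),(q@Y).round(4))
E
```

```text
0.5168 0.265
0.4917 0.2873
0.5531 0.3616
0.4883 0.2177
0.5197 0.22
0.5145 0.2067
0.548 0.1728
```

```bash
cat > d.py <<'E'
import sys; from h import *
# usage: d.py x y z [p]  -> tool delta; p: primes
v=[float(t) for t in sys.argv[1:4]]
a=np.radians(4.418); X=np.array([np.cos(a),np.sin(a)]);Y=np.array([-X[1],X[0]])
if len(sys.argv)>4: v[:2]=list(v[0]*X+v[1]*Y)
s=telemetry.state(); M=R.from_rotvec(s['tcp_rot']).as_matrix()
print("tcp",s['eef_pos'].round(4),"clock",round(s['clock'],2),"open",round(s['opening'],4),"F",s['force'].round(1))
p=s['eef_pos'][:2]; print("prime tcp",(p@X).round(4),(p@Y).round(4), "toolx yaw",np.degrees(np.arctan2(M[1,0],M[0,0])).round(2),"y",M[:,1].round(3))
print("tool delta",(M.T@(np.array(v)-s['eef_pos'])).round(4))
E
python3 -m inch '[{"rot":[0,5,0],"translation":[-0.03,0,0.03],"gripper":60},{"rot":[0,10,0],"translation":[-0.06,0,0.06],"gripper":60},{"rot":[0,10,0],"translation":[-0.09,0,0.09],"gripper":60},{"rot":[0,10,0],"translation":[-0.12,0,0.125],"gripper":60},{"rot":[0,10,0],"translation":[-0.15,0,0.155],"gripper":60},{"rot":[0,10,0],"translation":[-0.18,0,0.185],"gripper":60},{"rot":[0,10,0],"translation":[-0.21,0,0.216],"gripper":60},{"rot":[0,10,0],"translation":[-0.24,0,0.247],"gripper":60},{"rot":[0,10,0],"translation":[-0.27,0,0.278],"gripper":60},{"rot":[0,10,0],"translation":[-0.3,0,0.308],"gripper":60}]' 20
python3 d.py .448 -.126 .13
```

```text
clock: 1.15
eef_pos: [0.3799, -0.2364, 0.2072]
tcp_rot: [-1.245, 1.152, -1.152]
force: [0.9, -0.1, 0.4]
opening: 0.057
tcp [ 0.3799 -0.2364  0.2072] clock 1.15 open 0.057 F [ 0.9 -0.1  0.4]
prime tcp 0.3606 -0.265 toolx yaw -85.58 y [ 0. -0. -1.]
tool delta [-0.1048  0.0772  0.0764]
```

```bash

python3 -m inch '[{"rot":[0,0,0],"translation":[-0.03,0,0.022],"gripper":60},{"rot":[0,0,0],"translation":[-0.06,0.02,0.044],"gripper":60},{"rot":[0,0,0],"translation":[-0.09,0.04,0.066],"gripper":60},{"rot":[0,0,0],"translation":[-0.105,0.05,0.0764],"gripper":60},{"rot":[0,0,0],"translation":[-0.105,0.05,0.0764],"gripper":60},{"rot":[0,0,0],"translation":[-0.105,0.05,0.0764],"gripper":60}]'
cat > w.py <<'E'
import sys; from h import *
n=sys.argv[1]; cam=sys.argv[2] if len(sys.argv)>2 else "wrist"
c=imaging.calibration(cam); p,d=imaging.get_image(cam)
np.savez(f"pics/{n}.npz",p=p,d=d,**{k:np.array(v) for k,v in c.items()})
cv2.imwrite(f"pics/{n}.png",p[:,:,::-1])
P=pts(c,d); np.save(f"pics/{n}_P.npy",P)
E
python3 w.py w1; python3 d.py .448 -.126 .13
```

```text
clock: 1.75
eef_pos: [0.4473, -0.1275, 0.1571]
tcp_rot: [-1.246, 1.152, -1.151]
force: [0.1, -0.5, 0.3]
opening: 0.0568
tcp [ 0.4472 -0.128   0.1575] clock 1.8 open 0.0569 F [0.5 0.5 0.5]
prime tcp 0.436 -0.1621 toolx yaw -85.57 y [ 0. -0. -1.]
tool delta [-0.0019  0.0275  0.0009]
```

View pics/w1.png

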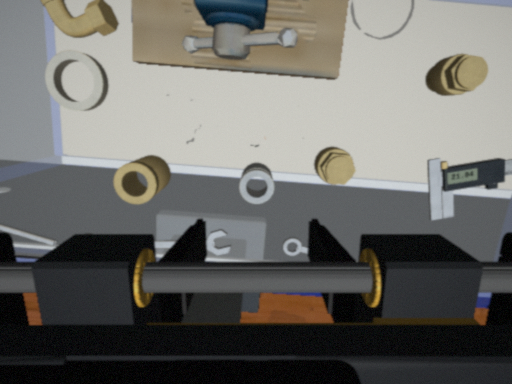

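```bash
cat > tops.py <<'E'
import sys; from h import *
n=sys.argv[1]; z0=float(sys.argv[2]) if len(sys.argv)>2 else 0
z=np.load(f"pics/{n}.npz"); c={k:z[k] for k in ['fov_y','cx','cy','eye','rotation']}
P=np.load(f"pics/{n}_P.npy")
a=np.radians(4.418); X=np.array([np.cos(a),np.sin(a)]);Y=np.array([-X[1],X[0]])
for lo,hi,h in [(.040,.0485,.045),(.0485,.057,.052)]:
    m=((P[...,2]>z0+lo)&(P[...,2]<z0+hi)).astype(np.uint8); m=cv2.morphologyEx(m,cv2.MORPH_OPEN,np.ones((3,3)))
    for cn in cv2.findContours(m,cv2.RETR_EXTERNAL,cv2.CHAIN_APPROX_NONE)[0]:
        if len(cn)>40:
            (u,v),r=cv2.minEnclosingCircle(cn); q=ray(c,u,v,z0+h); q2=ray(c,u+r,v,z0+h)
            if r<60: print(h,"px",round(u),round(v),"xy",q[:2].round(4),"prime",(q[:2]@X).round(4),(q[:2]@Y).round(4),"diam",2*np.linalg.norm(q-q2).round(4))
E
python3 tops.py w1
```

```text
0.045 px 256 186 xy [ 0.4477 -0.1264] prime 0.4367 -0.1605 diam 0.0322
0.045 px 454 72 xy [ 0.5589 -0.2858] prime 0.5352 -0.328 diam 0.0272
0.052 px 135 182 xy [ 0.4442 -0.0181] prime 0.4415 -0.0522 diam 0.0396
0.052 px 338 170 xy [ 0.47  -0.198] prime 0.4534 -0.2336 diam 0.029
0.052 px 470 73 xy [ 0.5588 -0.2949] prime 0.5344 -0.3371 diam 0.0306
```

```bash

python3 -m inch '[{"rot":[0,0,0],"translation":[-0.0015,0.035,0.0005],"gripper":60},{"rot":[0,0,0],"translation":[-0.0015,0.07,0.0005],"gripper":60},{"rot":[0,0,0],"translation":[-0.0015,0.1,0.0005],"gripper":60},{"rot":[0,0,0],"translation":[-0.0015,0.12,0.0005],"gripper":60},{"rot":[0,0,0],"translation":[-0.0015,0.128,0.0005],"gripper":60},{"rot":[0,0,0],"translation":[-0.0015,0.128,0.0005],"gripper":60},{"rot":[0,0,0],"translation":[-0.0015,0.128,0.0005],"gripper":0},{"rot":[0,0,0],"translation":[-0.0015,0.128,0.0005],"gripper":0},{"rot":[0,0,0],"translation":[-0.0015,0.128,0.0005],"gripper":0},{"rot":[0,0,0],"translation":[-0.0015,0.128,0.0005],"gripper":0}]' 20
python3 d.py .478 .311 .31 p
```

```text
clock: 2.8
eef_pos: [0.448, -0.126, 0.0297]
tcp_rot: [-1.244, 1.151, -1.153]
force: [-0.4, -0.6, 2.1]
opening: 0.0313
tcp [ 0.448  -0.126   0.0297] clock 2.8 open 0.0313 F [-0.4 -0.6  2.1]
prime tcp 0.437 -0.1602 toolx yaw -85.56 y [ 0.001 -0.001 -1.   ]
tool delta [-0.471  -0.2806  0.0415]
```

```bash

python3 -m inch '[{"rot":[0,0,0],"translation":[0,-0.02,0],"gripper":0},{"rot":[0,0,0],"translation":[0,-0.055,0],"gripper":0},{"rot":[0,0,0],"translation":[0,-0.095,0],"gripper":0},{"rot":[0,0,0],"translation":[-0.02,-0.13,0.002],"gripper":0},{"rot":[0,0,0],"translation":[-0.045,-0.165,0.005],"gripper":0},{"rot":[0,0,0],"translation":[-0.07,-0.2,0.008],"gripper":0},{"rot":[0,0,0],"translation":[-0.1,-0.23,0.012],"gripper":0},{"rot":[0,0,0],"translation":[-0.135,-0.255,0.015],"gripper":0},{"rot":[0,0,0],"translation":[-0.175,-0.26,0.02],"gripper":0},{"rot":[0,0,0],"translation":[-0.215,-0.26,0.022],"gripper":0}]'
python3 d.py .478 .311 .29 p
```

```text
clock: 3.8
eef_pos: [0.4532, 0.0917, 0.2906]
tcp_rot: [-1.242, 1.15, -1.154]
force: [1.5, -0.9, -0.5]
opening: 0.031
tcp [0.4532 0.0917 0.2906] clock 3.8 open 0.031 F [ 1.5 -0.9 -0.5]
prime tcp 0.4589 0.0565 toolx yaw -85.59 y [ 0.003  0.    -1.   ]
tool delta [-0.2545  0.0006  0.0191]
```

```bash

python3 -m inch '[{"rot":[0,0,0],"translation":[-0.04,0,0.003],"gripper":0},{"rot":[0,0,0],"translation":[-0.08,0,0.006],"gripper":0},{"rot":[0,0,0],"translation":[-0.12,0,0.009],"gripper":0},{"rot":[0,0,0],"translation":[-0.16,0,0.012],"gripper":0},{"rot":[0,0,0],"translation":[-0.2,0,0.015],"gripper":0},{"rot":[0,0,0],"translation":[-0.23,0,0.018],"gripper":0},{"rot":[0,0,0],"translation":[-0.247,0,0.0191],"gripper":0},{"rot":[0,0,0],"translation":[-0.2545,0,0.0191],"gripper":0},{"rot":[0,0,0],"translation":[-0.2545,0,0.0191],"gripper":0}]'
python3 w.py w2; python3 d.py .478 .311 .19 p; python3 tops.py w2 .16
```

```text
clock: 4.7
eef_pos: [0.4523, 0.3453, 0.2889]
tcp_rot: [-1.246, 1.152, -1.152]
force: [0.2, -0.2, -0.6]
opening: 0.0314
tcp [0.4524 0.3447 0.2891] clock 4.75 open 0.031 F [ 0.6 -0.6 -0.6]
prime tcp 0.4776 0.3088 toolx yaw -85.57 y [-0.    -0.001 -1.   ]
tool delta [-0.0023  0.099   0.0004]
0.045 px 190 222 xy [0.4235 0.4001] prime 0.453 0.3663 diam 0.0164
0.045 px 454 222 xy [0.4415 0.1754] prime 0.4537 0.1408 diam 0.0182
0.045 px 494 188 xy [0.473  0.1493] prime 0.4831 0.1125 diam 0.0648
0.045 px 464 162 xy [0.4926 0.179 ] prime 0.5049 0.1405 diam 0.0246
0.045 px 160 173 xy [0.464  0.4266] prime 0.4955 0.3896 diam 0.043
0.045 px 156 134 xy [0.4955 0.4291] prime 0.5271 0.3897 diam 0.0176
0.052 px 465 225 xy [0.4412 0.1706] prime 0.4531 0.1361 diam 0.0484
0.052 px 414 225 xy [0.4379 0.2134] prime 0.453 0.1791 diam 0.0342
0.052 px 314 226 xy [0.431  0.2961] prime 0.4525 0.262 diam 0.0234
0.052 px 174 226 xy [0.4219 0.4124] prime 0.4524 0.3787 diam 0.0252
0.052 px 368 225 xy [0.4349 0.2512] prime 0.453 0.217 diam 0.0384
0.052 px 159 212 xy [0.4328 0.4249] prime 0.4642 0.3903 diam 0.0168
0.052 px 504 208 xy [0.4583 0.1425] prime 0.4679 0.1068 diam 0.032
0.052 px 481 164 xy [0.493  0.1704] prime 0.5047 0.1319 diam 0.0308
0.052 px 192 154 xy [0.483  0.3988] prime 0.5123 0.3604 diam 0.0388
0.052 px 152 116 xy [0.5095 0.4309] prime 0.5412 0.3904 diam 0.017
```

View pics/w2.png

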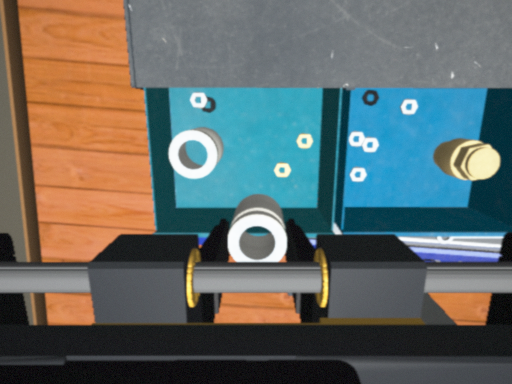

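```bash

python3 -m inch '[{"rot":[0,0,0],"translation":[-0.002,0.03,0.0005],"gripper":0},{"rot":[0,0,0],"translation":[-0.002,0.06,0.0005],"gripper":0},{"rot":[0,0,0],"translation":[-0.002,0.08,0.0005],"gripper":0},{"rot":[0,0,0],"translation":[-0.002,0.09,0.0005],"gripper":0},{"rot":[0,0,0],"translation":[-0.002,0.095,0.0005],"gripper":0},{"rot":[0,0,0],"translation":[-0.002,0.098,0.0005],"gripper":0},{"rot":[0,0,0],"translation":[-0.002,0.099,0.0005],"gripper":0},{"rot":[0,0,0],"translation":[-0.002,0.099,0.0005],"gripper":0},{"rot":[0,0,0],"translation":[-0.002,0.099,0.0005],"gripper":0}]'
python3 d.py .478 .311 .19 p
```

```text
clock: 5.65
eef_pos: [0.453, 0.3475, 0.1907]
tcp_rot: [-1.244, 1.152, -1.152]
force: [-0.5, 0.1, 0.2]
opening: 0.031
tcp [0.453  0.3475 0.1907] clock 5.65 open 0.031 F [-0.5  0.1  0.2]
prime tcp 0.4784 0.3116 toolx yaw -85.57 y [ 0.001  0.    -1.   ]
tool delta [ 0.0006  0.0007 -0.0004]
```

Lower 1 mm more, release to 47 %, then rise.

```bash

python3 -m inch '[{"rot":[0,0,0],"translation":[0,0.001,0],"gripper":0},{"rot":[0,0,0],"translation":[0,0.001,0],"gripper":45},{"rot":[0,0,0],"translation":[0,0.001,0],"gripper":45},{"rot":[0,0,0],"translation":[0,0.001,0],"gripper":45},{"rot":[0,0,0],"translation":[0,-0.015,0],"gripper":45},{"rot":[0,0,0],"translation":[0,-0.04,0],"gripper":45},{"rot":[0,0,0],"translation":[0,-0.07,0],"gripper":45},{"rot":[0,0,0],"translation":[0,-0.1,0],"gripper":45},{"rot":[0,0,0],"translation":[0,-0.1,-0.02],"gripper":45},{"rot":[0,0,0],"translation":[0,-0.1,-0.04],"gripper":60}]'
python3 w.py w3; python3 d.py .4443 -.0182 .29
```

```text
clock: 6.65
eef_pos: [0.4127, 0.3443, 0.2907]
tcp_rot: [-1.243, 1.152, -1.153]
force: [-0.2, -1.2, 1.0]
opening: 0.0467
tcp [0.4099 0.344  0.2905] clock 6.7 open 0.0501 F [0.1 0.8 0. ]
prime tcp 0.4352 0.3114 toolx yaw -85.55 y [-0.001  0.    -1.   ]
tool delta [0.3637 0.0005 0.0062]
```

View pics/w3.png

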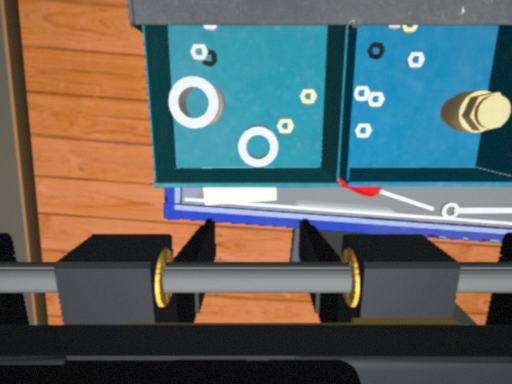

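```bash

python3 -m inch '[{"rot":[0,0,0],"translation":[0.04,0,0.001],"gripper":65},{"rot":[0,0,0],"translation":[0.085,0,0.002],"gripper":65},{"rot":[0,0,0],"translation":[0.13,0,0.003],"gripper":65},{"rot":[0,0,0],"translation":[0.175,0,0.004],"gripper":65},{"rot":[0,0,0],"translation":[0.22,0.02,0.005],"gripper":65},{"rot":[0,0,0],"translation":[0.265,0.05,0.006],"gripper":65},{"rot":[0,0,0],"translation":[0.31,0.085,0.0062],"gripper":65},{"rot":[0,0,0],"translation":[0.345,0.12,0.0062],"gripper":65},{"rot":[0,0,0],"translation":[0.3637,0.15,0.0062],"gripper":65},{"rot":[0,0,0],"translation":[0.3637,0.17,0.0062],"gripper":65}]'
python3 d.py .4443 -.0182 .031
```

```text
clock: 7.7
eef_pos: [0.4468, -0.0204, 0.1178]
tcp_rot: [-1.245, 1.156, -1.153]
force: [0.8, 1.5, 0.0]
opening: 0.0618
tcp [ 0.4468 -0.0204  0.1178] clock 7.7 open 0.0618 F [0.8 1.5 0. ]
prime tcp 0.444 -0.0547 toolx yaw -85.75 y [-0.002  0.    -1.   ]
tool delta [-0.0023  0.0868 -0.0022]
```

```bash

python3 -m inch '[{"rot":[0,0,0],"translation":[0,0,0],"gripper":65},{"rot":[0,0,0],"translation":[0,0,0],"gripper":65}]'
python3 d.py .4443 -.0182 .032
```

```text
clock: 7.9
eef_pos: [0.4475, -0.0178, 0.1205]
tcp_rot: [-1.245, 1.152, -1.152]
force: [-0.2, -0.5, 0.3]
opening: 0.0617
tcp [ 0.4475 -0.0178  0.1205] clock 7.9 open 0.0617 F [-0.2 -0.5  0.3]
prime tcp 0.4448 -0.0522 toolx yaw -85.57 y [-0. -0. -1.]
tool delta [ 0.0002  0.0885 -0.0032]
```

```bash

python3 -m inch '[{"rot":[0,0,0],"translation":[0,0.03,-0.003],"gripper":65},{"rot":[0,0,0],"translation":[0,0.06,-0.003],"gripper":65},{"rot":[0,0,0],"translation":[0,0.08,-0.003],"gripper":65},{"rot":[0,0,0],"translation":[0,0.0885,-0.003],"gripper":65},{"rot":[0,0,0],"translation":[0,0.0885,-0.003],"gripper":65},{"rot":[0,0,0],"translation":[0,0.0885,-0.003],"gripper":0},{"rot":[0,0,0],"translation":[0,0.0885,-0.003],"gripper":0},{"rot":[0,0,0],"translation":[0,0.0885,-0.003],"gripper":0},{"rot":[0,0,0],"translation":[0,0.0885,-0.003],"gripper":0},{"rot":[0,0,0],"translation":[0,0.0885,-0.003],"gripper":0}]' 25
python3 d.py .535 .303 .29 p
```

```text
clock: 8.9
eef_pos: [0.4446, -0.0181, 0.0322]
tcp_rot: [-1.244, 1.151, -1.153]
force: [0.0, 1.3, 9.2]
opening: 0.0371
tcp [ 0.4446 -0.0181  0.0322] clock 8.9 open 0.0371 F [0.  1.3 9.2]
prime tcp 0.4418 -0.0523 toolx yaw -85.58 y [ 0.001 -0.    -1.   ]
tool delta [-0.3552 -0.2578  0.0935]
```

```bash

python3 -m inch '[{"rot":[0,0,0],"translation":[0,-0.02,0],"gripper":0},{"rot":[0,0,0],"translation":[0,-0.055,0],"gripper":0},{"rot":[0,0,0],"translation":[0,-0.095,0],"gripper":0},{"rot":[0,0,0],"translation":[0,-0.135,0],"gripper":0},{"rot":[0,0,0],"translation":[0,-0.175,0],"gripper":0},{"rot":[0,0,0],"translation":[0,-0.215,0],"gripper":0},{"rot":[0,0,0],"translation":[-0.02,-0.25,0.005],"gripper":0},{"rot":[0,0,0],"translation":[-0.05,-0.265,0.012],"gripper":0},{"rot":[0,0,0],"translation":[-0.09,-0.265,0.022],"gripper":0},{"rot":[0,0,0],"translation":[-0.13,-0.265,0.032],"gripper":0}]'
python3 -m inch '[{"rot":[0,0,0],"translation":[-0.04,0,0.01],"gripper":0},{"rot":[0,0,0],"translation":[-0.08,0,0.02],"gripper":0},{"rot":[0,0,0],"translation":[-0.12,0,0.03],"gripper":0},{"rot":[0,0,0],"translation":[-0.16,0,0.04],"gripper":0},{"rot":[0,0,0],"translation":[-0.195,0,0.05],"gripper":0},{"rot":[0,0,0],"translation":[-0.22,0,0.06],"gripper":0},{"rot":[0,0,0],"translation":[-0.225,0,0.0615],"gripper":0},{"rot":[0,0,0],"translation":[-0.225,0,0.0615],"gripper":0},{"rot":[0,0,0],"translation":[-0.225,0,0.0615],"gripper":0}]'
python3 d.py .535 .303 .193 p
```

```text
clock: 9.9
eef_pos: [0.466, 0.1152, 0.2974]
tcp_rot: [-1.243, 1.152, -1.154]
force: [0.4, -0.2, -1.3]
opening: 0.0374
clock: 10.8
eef_pos: [0.5097, 0.3423, 0.2965]
tcp_rot: [-1.245, 1.152, -1.152]
force: [0.1, 0.3, -0.9]
opening: 0.0373
tcp [0.5097 0.3423 0.2965] clock 10.8 open 0.0373 F [ 0.1  0.3 -0.9]
prime tcp 0.5346 0.302 toolx yaw -85.59 y [-0.    -0.001 -1.   ]
tool delta [-0.0011  0.1035  0.0005]
```

```bash

python3 -m inch '[{"rot":[0,0,0],"translation":[-0.001,0.03,0.0005],"gripper":0},{"rot":[0,0,0],"translation":[-0.001,0.06,0.0005],"gripper":0},{"rot":[0,0,0],"translation":[-0.001,0.08,0.0005],"gripper":0},{"rot":[0,0,0],"translation":[-0.001,0.092,0.0005],"gripper":0},{"rot":[0,0,0],"translation":[-0.001,0.099,0.0005],"gripper":0},{"rot":[0,0,0],"translation":[-0.001,0.102,0.0005],"gripper":0},{"rot":[0,0,0],"translation":[-0.001,0.104,0.0005],"gripper":0},{"rot":[0,0,0],"translation":[-0.001,0.104,0.0005],"gripper":0},{"rot":[0,0,0],"translation":[-0.001,0.104,0.0005],"gripper":0}]'
python3 d.py .535 .303 .192 p
```

```text
clock: 11.7
eef_pos: [0.5106, 0.3442, 0.1932]
tcp_rot: [-1.244, 1.152, -1.152]
force: [-0.3, -0.6, -0.2]
opening: 0.0377
tcp [0.5106 0.3442 0.1932] clock 11.7 open 0.0377 F [-0.3 -0.6 -0.2]
prime tcp 0.5356 0.3039 toolx yaw -85.57 y [ 0.001  0.    -1.   ]
tool delta [ 0.0009  0.0012 -0.0006]
```

```bash

python3 -m inch '[{"rot":[0,0,0],"translation":[0,0.001,0],"gripper":0},{"rot":[0,0,0],"translation":[0,0.001,0],"gripper":51},{"rot":[0,0,0],"translation":[0,0.001,0],"gripper":51},{"rot":[0,0,0],"translation":[0,0.001,0],"gripper":51},{"rot":[0,0,0],"translation":[0,-0.015,0],"gripper":51},{"rot":[0,0,0],"translation":[0,-0.04,0],"gripper":51},{"rot":[0,0,0],"translation":[0,-0.07,0],"gripper":51},{"rot":[0,0,0],"translation":[0,-0.1,0],"gripper":51},{"rot":[0,0,0],"translation":[0,-0.1,-0.04],"gripper":51},{"rot":[0,0,0],"translation":[0,-0.1,-0.08],"gripper":60}]'
python3 w.py w4; python3 d.py .470 -.197 .29
```

```text
clock: 12.7
eef_pos: [0.4301, 0.3377, 0.2928]
tcp_rot: [-1.243, 1.152, -1.153]
force: [-0.4, 0.5, -0.2]
opening: 0.0527
tcp [0.4246 0.3371 0.293 ] clock 12.75 open 0.0546 F [-1.2  2.5  2.9]
prime tcp 0.4493 0.3034 toolx yaw -85.53 y [-0.002 -0.    -1.   ]
tool delta [0.5361 0.0031 0.0037]
```

View pics/w4.png

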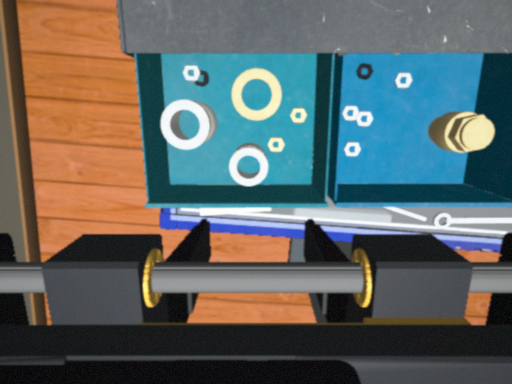

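```bash

python3 -m inch '[{"rot":[0,0,0],"translation":[0.045,0,0.001],"gripper":65},{"rot":[0,0,0],"translation":[0.09,0,0.002],"gripper":65},{"rot":[0,0,0],"translation":[0.135,0,0.003],"gripper":65},{"rot":[0,0,0],"translation":[0.18,0,0.004],"gripper":65},{"rot":[0,0,0],"translation":[0.225,0,0.005],"gripper":65},{"rot":[0,0,0],"translation":[0.27,0,0.006],"gripper":65},{"rot":[0,0,0],"translation":[0.315,0.01,0.006],"gripper":65},{"rot":[0,0,0],"translation":[0.36,0.03,0.006],"gripper":65},{"rot":[0,0,0],"translation":[0.405,0.05,0.006],"gripper":65},{"rot":[0,0,0],"translation":[0.45,0.07,0.006],"gripper":65}]'
python3 -m inch '[{"rot":[0,0,0],"translation":[0.04,0.02,0],"gripper":65},{"rot":[0,0,0],"translation":[0.08,0.05,0],"gripper":65},{"rot":[0,0,0],"translation":[0.0861,0.08,0],"gripper":65},{"rot":[0,0,0],"translation":[0.0861,0.08,0],"gripper":65},{"rot":[0,0,0],"translation":[0.0861,0.08,0],"gripper":65}]'
python3 w.py w5; python3 tops.py w5;python3 d.py .471 -.197 .03
```

```text
clock: 13.75
eef_pos: [0.4713, -0.1121, 0.2222]
tcp_rot: [-1.244, 1.151, -1.153]
force: [1.1, 0.5, -0.9]
opening: 0.0619
clock: 14.25
eef_pos: [0.478, -0.1958, 0.143]
tcp_rot: [-1.245, 1.153, -1.151]
force: [0.4, -0.8, 0.4]
opening: 0.0618
0.052 px 259 201 xy [ 0.4703 -0.1981] prime 0.4537 -0.2337 diam 0.027
0.052 px 389 103 xy [ 0.5595 -0.2952] prime 0.5351 -0.3374 diam 0.0294
tcp [ 0.4784 -0.1956  0.1438] clock 14.3 open 0.0621 F [ 0.5 -0.2  0.1]
prime tcp 0.462 -0.2319 toolx yaw -85.54 y [ 0.001 -0.    -1.   ]
tool delta [ 0.0007  0.1138 -0.0076]
```

View pics/w5.png

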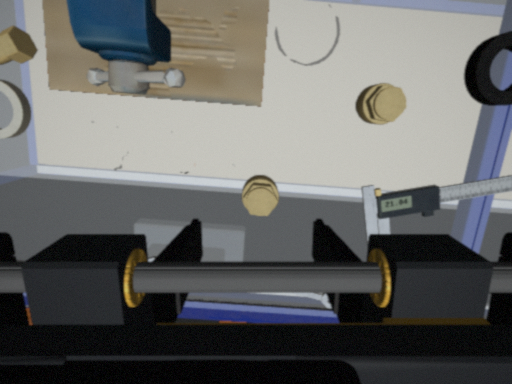

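```bash

python3 -m inch '[{"rot":[0,0,0],"translation":[0.001,0.03,-0.0075],"gripper":65},{"rot":[0,0,0],"translation":[0.001,0.06,-0.0075],"gripper":65},{"rot":[0,0,0],"translation":[0.001,0.09,-0.0075],"gripper":65},{"rot":[0,0,0],"translation":[0.001,0.108,-0.0075],"gripper":65},{"rot":[0,0,0],"translation":[0.001,0.115,-0.0075],"gripper":65},{"rot":[0,0,0],"translation":[0.001,0.115,-0.0075],"gripper":0},{"rot":[0,0,0],"translation":[0.001,0.115,-0.0075],"gripper":0},{"rot":[0,0,0],"translation":[0.001,0.115,-0.0075],"gripper":0},{"rot":[0,0,0],"translation":[0.001,0.115,-0.0075],"gripper":0},{"rot":[0,0,0],"translation":[0.001,0.115,-0.0075],"gripper":0}]' 30
python3 d.py .524 .183 .3 p
```

```text
clock: 15.3
eef_pos: [0.4711, -0.198, 0.0283]
tcp_rot: [-1.245, 1.151, -1.153]
force: [-1.0, -0.6, 3.5]
opening: 0.03
tcp [ 0.4711 -0.198   0.0283] clock 15.3 open 0.03 F [-1.  -0.6  3.5]
prime tcp 0.4544 -0.2337 toolx yaw -85.57 y [ 0.001 -0.001 -1.   ]
tool delta [-0.4164 -0.272   0.07  ]
```

```bash

python3 -m inch '[{"rot":[0,0,0],"translation":[0,-0.02,0],"gripper":0},{"rot":[0,0,0],"translation":[0,-0.055,0],"gripper":0},{"rot":[0,0,0],"translation":[0,-0.095,0],"gripper":0},{"rot":[0,0,0],"translation":[0,-0.135,0],"gripper":0},{"rot":[0,0,0],"translation":[-0.02,-0.175,0.002],"gripper":0},{"rot":[0,0,0],"translation":[-0.045,-0.215,0.005],"gripper":0},{"rot":[0,0,0],"translation":[-0.075,-0.25,0.01],"gripper":0},{"rot":[0,0,0],"translation":[-0.11,-0.265,0.02],"gripper":0},{"rot":[0,0,0],"translation":[-0.15,-0.27,0.03],"gripper":0},{"rot":[0,0,0],"translation":[-0.19,-0.27,0.04],"gripper":0}]'
python3 d.py .524 .183 .3 p; python3 w.py s1 side; python3 - <<'E'
import cv2
p=cv2.imread('pics/s1.png'); cv2.imwrite('pics/s1z.png',cv2.resize(p[80:280,150:350],None,fx=3,fy=3,interpolation=cv2.INTER_CUBIC))
E
```

```text
clock: 16.3
eef_pos: [0.4959, -0.0037, 0.2988]
tcp_rot: [-1.243, 1.151, -1.154]
force: [0.3, -0.4, -1.6]
opening: 0.0302
tcp [ 0.4959 -0.0037  0.2988] clock 16.3 open 0.0302 F [ 0.3 -0.4 -1.6]
prime tcp 0.4941 -0.0419 toolx yaw -85.61 y [ 0.002 -0.    -1.   ]
tool delta [-0.2249 -0.0012  0.0298]
```

View pics/s1z.png

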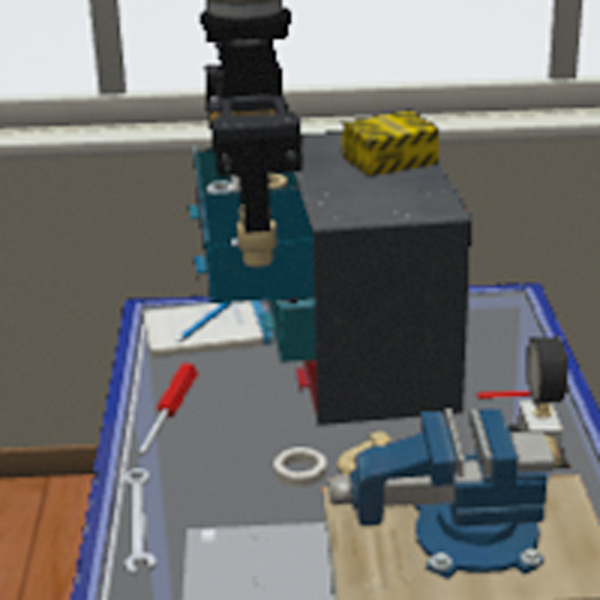

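```bash
python3 w.py w6; python3 d.py .524 .183 .3 p; python3 - <<'E'
import numpy as np
P=np.load('pics/w6_P.npy'); print(P[190:280:8,258,2].round(3)); 
E
```

```text
tcp [ 0.4958 -0.0015  0.2979] clock 16.4 open 0.0303 F [ 0.2 -0.9 -1.3]
prime tcp 0.4942 -0.0397 toolx yaw -85.36 y [ 0.     0.001 -1.   ]
tool delta [-0.2226 -0.0019  0.0307]
[0.002 0.002 0.303 0.306 0.319 0.323 0.323 0.324 0.323 0.397 0.4   0.402]
```

View pics/w6.png

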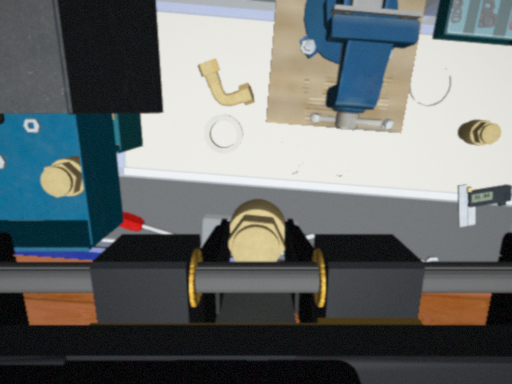

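```bash

python3 -m inch '[{"rot":[0,0,0],"translation":[-0.04,0,0.005],"gripper":0},{"rot":[0,0,0],"translation":[-0.08,0,0.01],"gripper":0},{"rot":[0,0,0],"translation":[-0.12,0,0.015],"gripper":0},{"rot":[0,0,0],"translation":[-0.16,0,0.02],"gripper":0},{"rot":[0,0,0],"translation":[-0.195,0,0.025],"gripper":0},{"rot":[0,0,0],"translation":[-0.218,0,0.029],"gripper":0},{"rot":[0,0,0],"translation":[-0.224,0,0.0295],"gripper":0},{"rot":[0,0,0],"translation":[-0.224,0,0.0295],"gripper":0},{"rot":[0,0,0],"translation":[-0.224,0,0.0295],"gripper":0}]'
python3 d.py .523 .183 .1895 p
```

```text
clock: 17.3
eef_pos: [0.5079, 0.2194, 0.2975]
tcp_rot: [-1.245, 1.153, -1.153]
force: [-0.2, 0.1, -0.7]
opening: 0.0302
tcp [0.5079 0.2194 0.2975] clock 17.3 open 0.0302 F [-0.2  0.1 -0.7]
prime tcp 0.5233 0.1796 toolx yaw -85.61 y [-0.    -0.001 -1.   ]
tool delta [-0.0035  0.108  -0.0003]
```

```bash

python3 -m inch '[{"rot":[0,0,0],"translation":[-0.0025,0.02,0],"gripper":0},{"rot":[0,0,0],"translation":[-0.0025,0.05,0],"gripper":0},{"rot":[0,0,0],"translation":[-0.0025,0.08,0],"gripper":0},{"rot":[0,0,0],"translation":[-0.0025,0.095,0],"gripper":0},{"rot":[0,0,0],"translation":[-0.0025,0.103,0],"gripper":0},{"rot":[0,0,0],"translation":[-0.0025,0.107,0],"gripper":0},{"rot":[0,0,0],"translation":[-0.0025,0.1085,0],"gripper":0},{"rot":[0,0,0],"translation":[-0.0025,0.1085,0],"gripper":0},{"rot":[0,0,0],"translation":[-0.0025,0.1085,0],"gripper":0}]'
python3 d.py .523 .183 .1885 p
```

```text
clock: 18.2
eef_pos: [0.5081, 0.223, 0.1898]
tcp_rot: [-1.244, 1.151, -1.153]
force: [0.2, -0.3, -1.1]
opening: 0.0299
tcp [0.5081 0.223  0.1898] clock 18.2 open 0.0299 F [ 0.2 -0.3 -1.1]
prime tcp 0.5237 0.1832 toolx yaw -85.57 y [ 0.001  0.    -1.   ]
tool delta [ 0.0002  0.0013 -0.0007]
```

```bash

python3 -m inch '[{"rot":[0,0,0],"translation":[0,0.0015,0],"gripper":0},{"rot":[0,0,0],"translation":[0,0.0015,0],"gripper":46},{"rot":[0,0,0],"translation":[0,0.0015,0],"gripper":46},{"rot":[0,0,0],"translation":[0,0.0015,0],"gripper":46},{"rot":[0,0,0],"translation":[0,0.0015,0],"gripper":46},{"rot":[0,0,0],"translation":[0,-0.015,0],"gripper":46},{"rot":[0,0,0],"translation":[0,-0.04,0],"gripper":46},{"rot":[0,0,0],"translation":[0,-0.07,0],"gripper":46},{"rot":[0,0,0],"translation":[0,-0.1,-0.03],"gripper":46},{"rot":[0,0,0],"translation":[0,-0.1,-0.07],"gripper":46}]'
python3 w.py w7; python3 d.py .559 -.2938 .29
```

```text
clock: 19.2
eef_pos: [0.4391, 0.2179, 0.2919]
tcp_rot: [-1.24, 1.15, -1.154]
force: [-0.0, 0.6, -0.0]
opening: 0.0437
tcp [0.4325 0.2171 0.2904] clock 19.25 open 0.0439 F [-0.2  1.9  1.1]
prime tcp 0.4479 0.1831 toolx yaw -85.55 y [ 0.  0. -1.]
tool delta [5.192e-01 2.000e-04 8.650e-02]
```

View pics/w7.png

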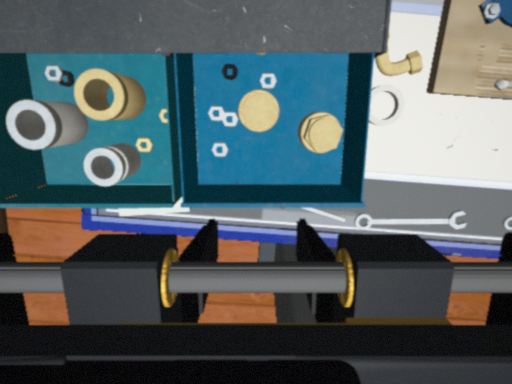

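```bash

python3 -m inch '[{"rot":[0,0,0],"translation":[0.045,0,0.005],"gripper":65},{"rot":[0,0,0],"translation":[0.09,0,0.01],"gripper":65},{"rot":[0,0,0],"translation":[0.135,0,0.015],"gripper":65},{"rot":[0,0,0],"translation":[0.18,0,0.02],"gripper":65},{"rot":[0,0,0],"translation":[0.225,0,0.025],"gripper":65},{"rot":[0,0,0],"translation":[0.27,0,0.03],"gripper":65},{"rot":[0,0,0],"translation":[0.315,0,0.037],"gripper":65},{"rot":[0,0,0],"translation":[0.36,0,0.045],"gripper":65},{"rot":[0,0,0],"translation":[0.405,0,0.055],"gripper":65},{"rot":[0,0,0],"translation":[0.45,0,0.066],"gripper":65}]'
python3 -m inch '[{"rot":[0,0,0],"translation":[0.04,0.01,0.008],"gripper":65},{"rot":[0,0,0],"translation":[0.065,0.05,0.012],"gripper":65},{"rot":[0,0,0],"translation":[0.069,0.09,0.012],"gripper":65},{"rot":[0,0,0],"translation":[0.069,0.13,0.012],"gripper":65},{"rot":[0,0,0],"translation":[0.069,0.15,0.012],"gripper":65},{"rot":[0,0,0],"translation":[0.069,0.15,0.012],"gripper":65},{"rot":[0,0,0],"translation":[0.069,0.15,0.012],"gripper":65}]'
python3 w.py w8; python3 tops.py w8;python3 d.py .559 -.2945 .03
```

```text
clock: 20.25
eef_pos: [0.5386, -0.228, 0.2891]
tcp_rot: [-1.245, 1.152, -1.152]
force: [0.8, 0.6, -0.8]
opening: 0.0619
clock: 20.95
eef_pos: [0.5561, -0.294, 0.1397]
tcp_rot: [-1.245, 1.152, -1.152]
force: [-0.1, -0.4, 1.3]
opening: 0.0617
0.045 px 458 96 xy [ 0.6473 -0.4496] prime 0.6107 -0.4981 diam 0.0294
0.045 px 42 30 xy [ 0.6712 -0.1194] prime 0.66 -0.1708 diam 0.061
0.052 px 259 189 xy [ 0.5603 -0.2956] prime 0.5359 -0.3379 diam 0.0278
0.052 px 488 81 xy [ 0.6599 -0.4661] prime 0.622 -0.5155 diam 0.0626
0.052 px 36 26 xy [ 0.6723 -0.1188] prime 0.6612 -0.1702 diam 0.0518
tcp [ 0.5564 -0.2941  0.1404] clock 21.0 open 0.0622 F [-0.6  0.9  0.3]
prime tcp 0.5321 -0.3361 toolx yaw -85.57 y [ 0.001 -0.001 -1.   ]
tool delta [0.0004 0.1105 0.0024]
```

View pics/w8.png

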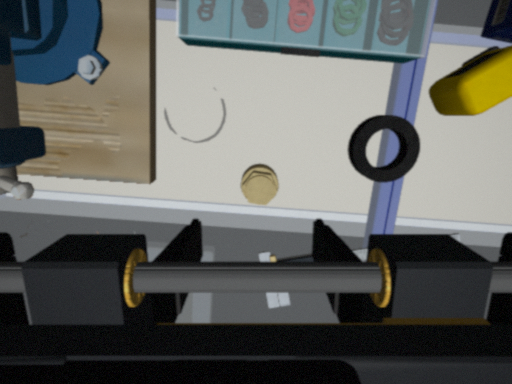

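```bash

python3 -m inch '[{"rot":[0,0,0],"translation":[0.001,0.03,0.003],"gripper":65},{"rot":[0,0,0],"translation":[0.001,0.06,0.003],"gripper":65},{"rot":[0,0,0],"translation":[0.001,0.09,0.003],"gripper":65},{"rot":[0,0,0],"translation":[0.001,0.105,0.003],"gripper":65},{"rot":[0,0,0],"translation":[0.001,0.1105,0.003],"gripper":65},{"rot":[0,0,0],"translation":[0.001,0.1105,0.003],"gripper":0},{"rot":[0,0,0],"translation":[0.001,0.1105,0.003],"gripper":0},{"rot":[0,0,0],"translation":[0.001,0.1105,0.003],"gripper":0},{"rot":[0,0,0],"translation":[0.001,0.1105,0.003],"gripper":0},{"rot":[0,0,0],"translation":[0.001,0.1105,0.003],"gripper":0}]' 30
python3 -m inch '[{"rot":[0,0,0],"translation":[0,-0.02,0],"gripper":0},{"rot":[0,0,0],"translation":[0,-0.055,0],"gripper":0},{"rot":[0,0,0],"translation":[0,-0.095,0],"gripper":0},{"rot":[0,0,0],"translation":[0,-0.135,0],"gripper":0},{"rot":[0,0,0],"translation":[0,-0.175,0],"gripper":0},{"rot":[0,0,0],"translation":[0,-0.215,0],"gripper":0},{"rot":[0,0,0],"translation":[0,-0.25,0],"gripper":0},{"rot":[0,0,0],"translation":[0,-0.27,0],"gripper":0},{"rot":[0,0,0],"translation":[-0.03,-0.27,-0.003],"gripper":0},{"rot":[0,0,0],"translation":[-0.07,-0.27,-0.007],"gripper":0}]'
python3 w.py w9; python3 d.py .475 .186 .3 p; python3 - <<'E'
import numpy as np
P=np.load('pics/w9_P.npy'); print(P[190:280:8,258,2].round(3)); 
E
```

```text
clock: 22.0
eef_pos: [0.5593, -0.2951, 0.0294]
tcp_rot: [-1.245, 1.15, -1.154]
force: [-0.8, -0.6, 2.7]
opening: 0.0295
clock: 23.0
eef_pos: [0.5462, -0.2256, 0.2987]
tcp_rot: [-1.244, 1.153, -1.154]
force: [0.9, 1.3, -1.8]
opening: 0.0296
tcp [ 0.5449 -0.2198  0.299 ] clock 23.05 open 0.0297 F [2.1 3.1 0.1]
prime tcp 0.5264 -0.2611 toolx yaw -85.53 y [-0.001  0.002 -1.   ]
tool delta [-0.4471 -0.     -0.051 ]
[0.002 0.289 0.306 0.31  0.319 0.323 0.323 0.322 0.323 0.398 0.402 0.402]
```

View pics/w9.png

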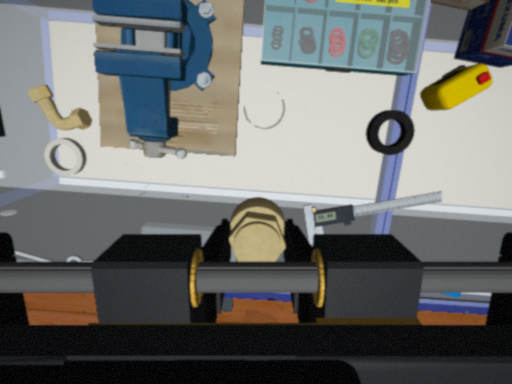

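Held upright. Carry to the right drawer.

```bash

python3 -m inch '[{"rot":[0,0,0],"translation":[-0.045,0,-0.005],"gripper":0},{"rot":[0,0,0],"translation":[-0.09,0,-0.01],"gripper":0},{"rot":[0,0,0],"translation":[-0.135,0,-0.015],"gripper":0},{"rot":[0,0,0],"translation":[-0.18,0,-0.02],"gripper":0},{"rot":[0,0,0],"translation":[-0.225,0,-0.025],"gripper":0},{"rot":[0,0,0],"translation":[-0.27,0,-0.03],"gripper":0},{"rot":[0,0,0],"translation":[-0.315,0,-0.037],"gripper":0},{"rot":[0,0,0],"translation":[-0.36,0,-0.044],"gripper":0},{"rot":[0,0,0],"translation":[-0.4,0,-0.05],"gripper":0},{"rot":[0,0,0],"translation":[-0.43,0,-0.051],"gripper":0}]'
python3 -m inch '[{"rot":[0,0,0],"translation":[-0.012,0,0],"gripper":0},{"rot":[0,0,0],"translation":[-0.017,0,0],"gripper":0},{"rot":[0,0,0],"translation":[-0.017,0,0],"gripper":0},{"rot":[0,0,0],"translation":[-0.017,0,0],"gripper":0}]'
python3 w.py w10; python3 tops.py w10 .16|grep 0.052; python3 d.py .475 .186 .19 p
```

```text
clock: 24.05
eef_pos: [0.4611, 0.2015, 0.2988]
tcp_rot: [-1.245, 1.151, -1.151]
force: [0.1, 1.4, -1.5]
opening: 0.0297
clock: 24.45
eef_pos: [0.4614, 0.2154, 0.2985]
tcp_rot: [-1.245, 1.153, -1.153]
force: [0.3, 0.2, -1.3]
opening: 0.0295
0.052 px 76 221 xy [0.4252 0.3686] prime 0.4523 0.3348 diam 0.0508
0.052 px 320 220 xy [0.4421 0.1596] prime 0.453 0.125 diam 0.0466
0.052 px 202 220 xy [0.4343 0.2609] prime 0.4531 0.2266 diam 0.031
0.052 px 15 186 xy [0.4528 0.418 ] prime 0.4837 0.3819 diam 0.066
0.052 px 315 160 xy [0.4936 0.1699] prime 0.5052 0.1314 diam 0.0286
0.052 px 36 151 xy [0.4833 0.398 ] prime 0.5125 0.3596 diam 0.0428
0.052 px 252 136 xy [0.5085 0.2227] prime 0.5241 0.1829 diam 0.0286
0.052 px 101 123 xy [0.51   0.3443] prime 0.535 0.304 diam 0.0416
0.052 px 168 101 xy [0.5308 0.2913] prime 0.5517 0.2495 diam 0.0158
tcp [0.4614 0.2153 0.2986] clock 24.5 open 0.0295 F [ 0.4  0.2 -1.2]
prime tcp 0.4766 0.1791 toolx yaw -85.64 y [-0. -0. -1.]
tool delta [-0.0069  0.1085 -0.0016]
```

View pics/w10.png

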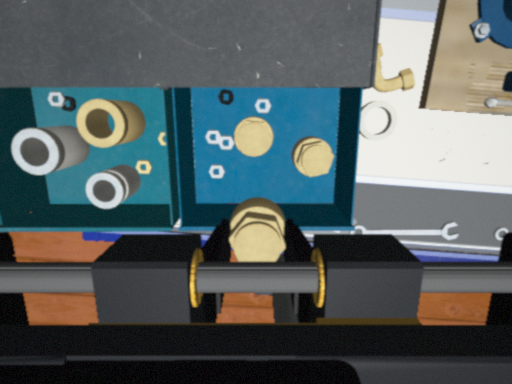

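```bash

python3 -m inch '[{"rot":[0,0,0],"translation":[-0.006,0.02,-0.0015],"gripper":0},{"rot":[0,0,0],"translation":[-0.006,0.05,-0.0015],"gripper":0},{"rot":[0,0,0],"translation":[-0.006,0.08,-0.0015],"gripper":0},{"rot":[0,0,0],"translation":[-0.006,0.095,-0.0015],"gripper":0},{"rot":[0,0,0],"translation":[-0.006,0.103,-0.0015],"gripper":0},{"rot":[0,0,0],"translation":[-0.006,0.107,-0.0015],"gripper":0},{"rot":[0,0,0],"translation":[-0.006,0.109,-0.0015],"gripper":0},{"rot":[0,0,0],"translation":[-0.006,0.109,-0.0015],"gripper":0},{"rot":[0,0,0],"translation":[-0.006,0.109,-0.0015],"gripper":0}]'
python3 d.py .475 .186 .1895 p
```

```text
clock: 25.4
eef_pos: [0.4595, 0.2222, 0.1902]
tcp_rot: [-1.244, 1.151, -1.152]
force: [1.0, -0.4, -1.3]
opening: 0.0293
tcp [0.4595 0.2222 0.1902] clock 25.4 open 0.0293 F [ 1.  -0.4 -1.3]
prime tcp 0.4752 0.1862 toolx yaw -85.57 y [ 0.001  0.    -1.   ]
tool delta [ 0.0002  0.0007 -0.0002]
```

```bash

python3 -m inch '[{"rot":[0,0,0],"translation":[0,0.0012,0],"gripper":0},{"rot":[0,0,0],"translation":[0,0.0012,0],"gripper":46},{"rot":[0,0,0],"translation":[0,0.0012,0],"gripper":46},{"rot":[0,0,0],"translation":[0,0.0012,0],"gripper":46},{"rot":[0,0,0],"translation":[0,0.0012,0],"gripper":46},{"rot":[0,0,0],"translation":[0,-0.015,0],"gripper":46},{"rot":[0,0,0],"translation":[0,-0.04,0],"gripper":46},{"rot":[0,0,0],"translation":[0,-0.07,0],"gripper":46},{"rot":[0,0,0],"translation":[0,-0.1,-0.02],"gripper":46},{"rot":[0,0,0],"translation":[0,-0.1,-0.06],"gripper":0}]'
python3 -m inch '[{"rot":[0,0,0],"translation":[0,0,0],"gripper":0},{"rot":[0,0,0],"translation":[0,0,0],"gripper":0}]'
python3 w.py w11; python3 d.py .41 .175 .212 p
```

```text
clock: 26.4
eef_pos: [0.4012, 0.218, 0.2924]
tcp_rot: [-1.239, 1.15, -1.154]
force: [-0.6, 0.7, -0.3]
opening: 0.0397
clock: 26.6
eef_pos: [0.3991, 0.2177, 0.29]
tcp_rot: [-1.244, 1.151, -1.152]
force: [0.7, -0.1, -0.2]
opening: 0.0253
tcp [0.3997 0.2177 0.2898] clock 26.65 open 0.0213 F [-0.1  0.2 -1.3]
prime tcp 0.4153 0.1863 toolx yaw -85.56 y [ 0.001  0.    -1.   ]
tool delta [ 0.0113  0.0778 -0.0054]
```

View pics/w11.png

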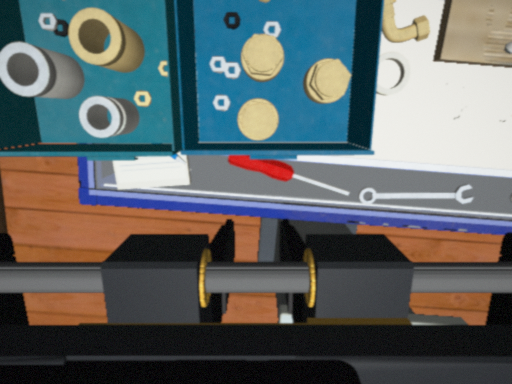

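```bash

python3 -m inch '[{"rot":[0,0,0],"translation":[0.015,0.02,0],"gripper":0},{"rot":[0,0,0],"translation":[0.015,0.05,0],"gripper":0},{"rot":[0,0,0],"translation":[0.015,0.075,0.003],"gripper":0},{"rot":[0,0,0],"translation":[0.015,0.08,0.005],"gripper":0},{"rot":[0,0,0],"translation":[0.015,0.08,0.005],"gripper":0},{"rot":[0,0,0],"translation":[0.015,0.08,0.005],"gripper":0}]'
python3 d.py .551 .1715 .21 p; python3 w.py s2 side; python3 - <<'E'
import cv2
p=cv2.imread('pics/s2.png'); cv2.imwrite('pics/s2z.png',cv2.resize(p[80:240,170:330],None,fx=3.7,fy=3.7,interpolation=cv2.INTER_CUBIC))
E
```

```text
clock: 27.25
eef_pos: [0.4063, 0.2032, 0.2103]
tcp_rot: [-1.244, 1.152, -1.152]
force: [0.2, 0.2, 0.0]
opening: 0.0006
tcp [0.4063 0.2032 0.2103] clock 27.25 open 0.0006 F [0.2 0.2 0. ]
prime tcp 0.4207 0.1713 toolx yaw -85.58 y [ 0.001  0.    -1.   ]
tool delta [-0.0002  0.0004  0.1303]
```

View pics/s2z.png

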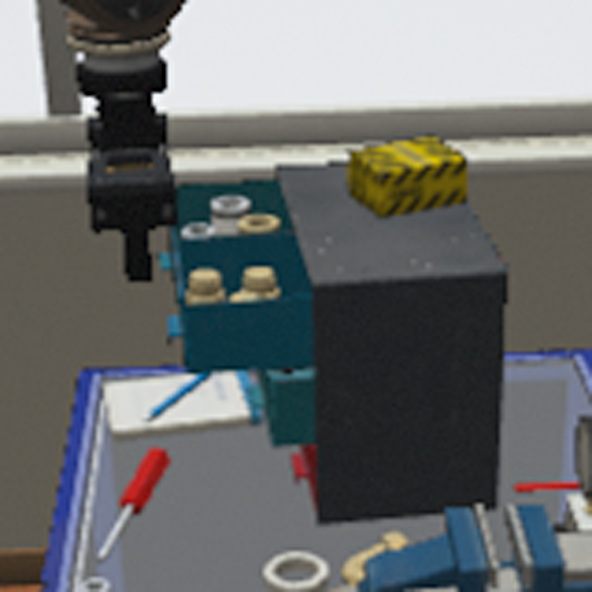

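```bash

python3 -m inch '[{"rot":[0,0,0],"translation":[0,0,0.006],"gripper":0},{"rot":[0,0,0],"translation":[0,0,0.012],"gripper":0},{"rot":[0,0,0],"translation":[0,0,0.016],"gripper":0},{"rot":[0,0,0],"translation":[0,0,0.019],"gripper":0},{"rot":[0,0,0],"translation":[0,0,0.022],"gripper":0},{"rot":[0,0,0],"translation":[0,0,0.025],"gripper":0},{"rot":[0,0,0],"translation":[0,0,0.028],"gripper":0},{"rot":[0,0,0],"translation":[0,0,0.032],"gripper":0},{"rot":[0,0,0],"translation":[0,0,0.037],"gripper":0},{"rot":[0,0,0],"translation":[0,0,0.042],"gripper":0}]'
python3 d.py .551 .1715 .21 p; python3 w.py w12
```

```text
clock: 28.3
eef_pos: [0.4478, 0.2063, 0.2096]
tcp_rot: [-1.245, 1.152, -1.152]
force: [-0.0, 0.4, 0.2]
opening: 0.0005
tcp [0.4478 0.2063 0.2096] clock 28.3 open 0.0005 F [-0.   0.4  0.2]
prime tcp 0.4624 0.1712 toolx yaw -85.57 y [-0. -0. -1.]
tool delta [-0.0003 -0.0004  0.0886]
```

View pics/w12.png

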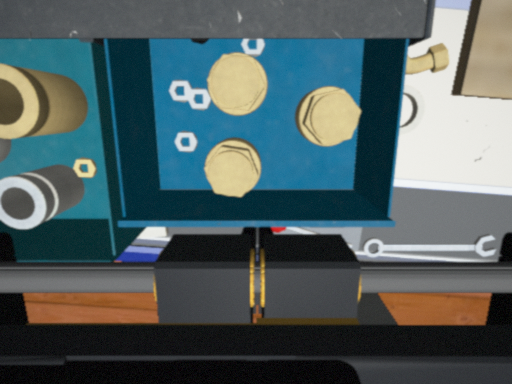

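```bash

python3 -m inch '[{"rot":[0,0,0],"translation":[0,0,0.005],"gripper":0},{"rot":[0,0,0],"translation":[0,0,0.01],"gripper":0},{"rot":[0,0,0],"translation":[0,0,0.015],"gripper":0},{"rot":[0,0,0],"translation":[0,0,0.02],"gripper":0},{"rot":[0,0,0],"translation":[0,0,0.025],"gripper":0},{"rot":[0,0,0],"translation":[0,0,0.03],"gripper":0},{"rot":[0,0,0],"translation":[0,0,0.035],"gripper":0},{"rot":[0,0,0],"translation":[0,0,0.04],"gripper":0},{"rot":[0,0,0],"translation":[0,0,0.045],"gripper":0},{"rot":[0,0,0],"translation":[0,0,0.05],"gripper":0}]'
python3 -m inch '[{"rot":[0,0,0],"translation":[0,0,0.004],"gripper":0},{"rot":[0,0,0],"translation":[0,0,0.008],"gripper":0},{"rot":[0,0,0],"translation":[0,0,0.012],"gripper":0},{"rot":[0,0,0],"translation":[0,0,0.016],"gripper":0},{"rot":[0,0,0],"translation":[0,0,0.019],"gripper":0},{"rot":[0,0,0],"translation":[0,0,0.022],"gripper":0},{"rot":[0,0,0],"translation":[0,0,0.025],"gripper":0},{"rot":[0,0,0],"translation":[0,0,0.028],"gripper":0},{"rot":[0,0,0],"translation":[0,0,0.03],"gripper":0},{"rot":[0,0,0],"translation":[0,0,0.03],"gripper":0}]'
python3 d.py .551 .1715 .21 p; python3 w.py s3 side; python3 w.py w13;  python3 - <<'E'
import cv2
p=cv2.imread('pics/s3.png'); cv2.imwrite('pics/s3z.png',cv2.resize(p[80:240,170:330],None,fx=3.7,fy=3.7,interpolation=cv2.INTER_CUBIC))
E
```

```text
clock: 29.35
eef_pos: [0.4977, 0.2102, 0.2096]
tcp_rot: [-1.245, 1.152, -1.152]
force: [-0.3, 0.4, 1.3]
opening: 0.0002
clock: 30.35
eef_pos: [0.5275, 0.2124, 0.2096]
tcp_rot: [-1.245, 1.152, -1.152]
force: [0.3, -0.7, -0.9]
opening: 0.0001
tcp [0.5275 0.2124 0.2096] clock 30.35 open 0.0001 F [ 0.3 -0.7 -0.9]
prime tcp 0.5423 0.1712 toolx yaw -85.58 y [ 0. -0. -1.]
tool delta [-0.0003 -0.0004  0.0087]
```

View pics/s3z.png

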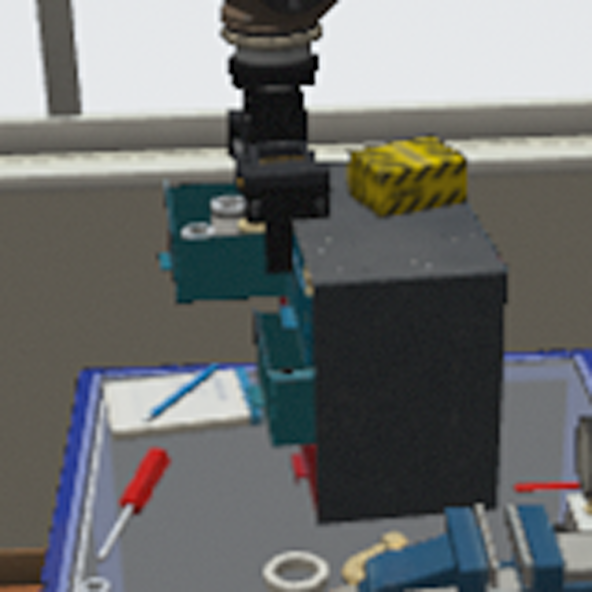

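View pics/w13.png

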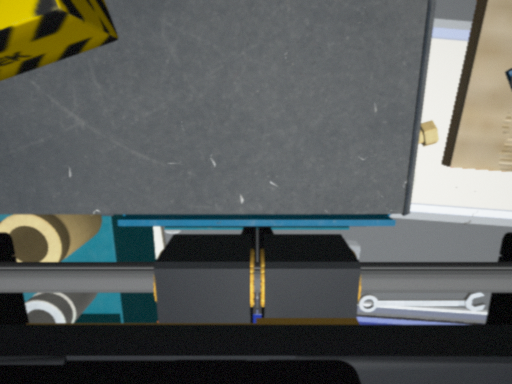

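```bash

for i in 1 2; do :; done
python3 -m inch '[{"rot":[0,0,0],"translation":[0,0,0.001],"gripper":0},{"rot":[0,0,0],"translation":[0,0,0.002],"gripper":0},{"rot":[0,0,0],"translation":[0,0,0.003],"gripper":0},{"rot":[0,0,0],"translation":[0,0,0.004],"gripper":0},{"rot":[0,0,0],"translation":[0,0,0.004],"gripper":0}]'
python3 -m inch '[{"rot":[0,0,0],"translation":[0,0,0.001],"gripper":0},{"rot":[0,0,0],"translation":[0,0,0.002],"gripper":0},{"rot":[0,0,0],"translation":[0,0,0.002],"gripper":0}]'
python3 w.py w14
```

```text
clock: 30.95
eef_pos: [0.5313, 0.2128, 0.2096]
tcp_rot: [-1.245, 1.152, -1.152]
force: [-0.6, 0.2, 0.5]
opening: 0.0004
clock: 31.25
eef_pos: [0.5333, 0.2129, 0.2096]
tcp_rot: [-1.245, 1.152, -1.152]
force: [0.1, -0.3, -0.3]
opening: 0.0004
```

View pics/w14.png

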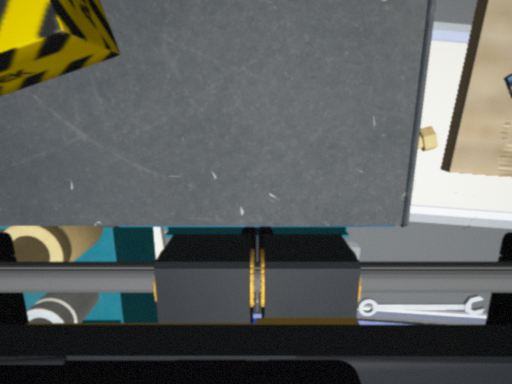

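```bash

python3 -m inch '[{"rot":[0,0,0],"translation":[0,0,0.001],"gripper":0},{"rot":[0,0,0],"translation":[0,0,0.002],"gripper":0},{"rot":[0,0,0],"translation":[0,0,0.002],"gripper":0}]'
python3 -m inch '[{"rot":[0,0,0],"translation":[0,0,0.001],"gripper":0},{"rot":[0,0,0],"translation":[0,0,0.002],"gripper":0},{"rot":[0,0,0],"translation":[0,0,0.002],"gripper":0}]'
```

```text
clock: 31.6
eef_pos: [0.5342, 0.213, 0.2096]
tcp_rot: [-1.247, 1.154, -1.151]
force: [-5.4, -1.0, 4.0]
opening: 0.0003
clock: 31.9
eef_pos: [0.5343, 0.213, 0.2095]
tcp_rot: [-1.25, 1.156, -1.15]
force: [-15.6, -1.5, 8.7]
opening: 0.0002
```

```bash

python3 -m inch '[{"rot":[0,0,0],"translation":[0,0,-0.003],"gripper":0},{"rot":[0,0,0],"translation":[0,0,-0.01],"gripper":0},{"rot":[0,0,0],"translation":[0,0,-0.035],"gripper":0},{"rot":[0,0,0],"translation":[0,0,-0.075],"gripper":0},{"rot":[0,0,0],"translation":[0,0,-0.11],"gripper":0},{"rot":[0,0,0],"translation":[0,0,-0.133],"gripper":0},{"rot":[0,0,0],"translation":[0,0,-0.133],"gripper":0},{"rot":[0,0,0],"translation":[-0.04,0,-0.133],"gripper":0},{"rot":[0,0,0],"translation":[-0.08,0,-0.133],"gripper":0},{"rot":[0,0,0],"translation":[-0.12,0,-0.133],"gripper":0}]'
python3 d.py .42 .3195 .21 p
python3 w.py w15
```

```text
clock: 32.9
eef_pos: [0.396, 0.3242, 0.2098]
tcp_rot: [-1.243, 1.152, -1.153]
force: [0.3, 0.3, -0.0]
opening: 0.0003
tcp [0.396  0.3242 0.2098] clock 32.9 open 0.0003 F [ 0.3  0.3 -0. ]
prime tcp 0.4198 0.2927 toolx yaw -85.63 y [ 0.001  0.001 -1.   ]
tool delta [-0.0268 -0.0002  0.0002]
```

View pics/w15.png

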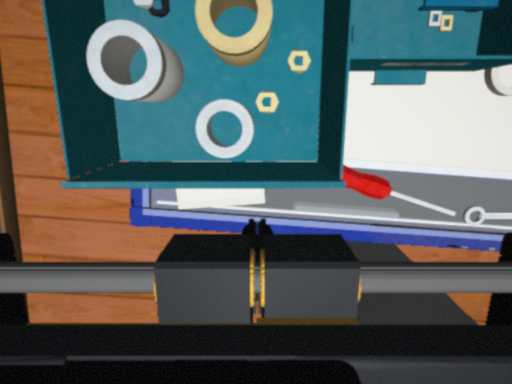

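```bash

python3 -m inch '[{"rot":[0,0,0],"translation":[-0.028,0,0],"gripper":0},{"rot":[0,0,0],"translation":[-0.028,0,0.006],"gripper":0},{"rot":[0,0,0],"translation":[-0.028,0,0.012],"gripper":0},{"rot":[0,0,0],"translation":[-0.028,0,0.016],"gripper":0},{"rot":[0,0,0],"translation":[-0.028,0,0.019],"gripper":0},{"rot":[0,0,0],"translation":[-0.028,0,0.022],"gripper":0},{"rot":[0,0,0],"translation":[-0.028,0,0.025],"gripper":0},{"rot":[0,0,0],"translation":[-0.028,0,0.028],"gripper":0},{"rot":[0,0,0],"translation":[-0.028,0,0.032],"gripper":0},{"rot":[0,0,0],"translation":[-0.028,0,0.037],"gripper":0}]'
python3 -m inch '[{"rot":[0,0,0],"translation":[0,0,0.005],"gripper":0},{"rot":[0,0,0],"translation":[0,0,0.01],"gripper":0},{"rot":[0,0,0],"translation":[0,0,0.015],"gripper":0},{"rot":[0,0,0],"translation":[0,0,0.02],"gripper":0},{"rot":[0,0,0],"translation":[0,0,0.025],"gripper":0},{"rot":[0,0,0],"translation":[0,0,0.03],"gripper":0},{"rot":[0,0,0],"translation":[0,0,0.035],"gripper":0},{"rot":[0,0,0],"translation":[0,0,0.04],"gripper":0},{"rot":[0,0,0],"translation":[0,0,0.045],"gripper":0},{"rot":[0,0,0],"translation":[0,0,0.05],"gripper":0}]'
python3 d.py .549 .3195 .21 p
python3 w.py w16
```

```text
clock: 33.95
eef_pos: [0.4303, 0.3533, 0.2096]
tcp_rot: [-1.245, 1.152, -1.152]
force: [-0.1, -0.2, 0.8]
opening: 0.0003
clock: 34.95
eef_pos: [0.4803, 0.3573, 0.2096]
tcp_rot: [-1.245, 1.152, -1.152]
force: [0.2, -0.5, -0.4]
opening: 0.0006
tcp [0.4803 0.3573 0.2096] clock 34.95 open 0.0006 F [ 0.2 -0.5 -0.4]
prime tcp 0.5064 0.3192 toolx yaw -85.57 y [ 0. -0. -1.]
tool delta [-0.0003 -0.0004  0.0426]
```

View pics/w16.png

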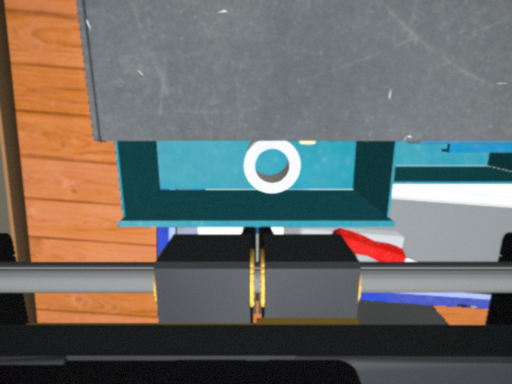

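```bash

python3 -m inch '[{"rot":[0,0,0],"translation":[0,0,0.005],"gripper":0},{"rot":[0,0,0],"translation":[0,0,0.01],"gripper":0},{"rot":[0,0,0],"translation":[0,0,0.015],"gripper":0},{"rot":[0,0,0],"translation":[0,0,0.02],"gripper":0},{"rot":[0,0,0],"translation":[0,0,0.025],"gripper":0},{"rot":[0,0,0],"translation":[0,0,0.029],"gripper":0},{"rot":[0,0,0],"translation":[0,0,0.032],"gripper":0},{"rot":[0,0,0],"translation":[0,0,0.035],"gripper":0},{"rot":[0,0,0],"translation":[0,0,0.037],"gripper":0},{"rot":[0,0,0],"translation":[0,0,0.038],"gripper":0}]'
python3 -m inch '[{"rot":[0,0,0],"translation":[0,0,0.001],"gripper":0},{"rot":[0,0,0],"translation":[0,0,0.002],"gripper":0},{"rot":[0,0,0],"translation":[0,0,0.003],"gripper":0},{"rot":[0,0,0],"translation":[0,0,0.003],"gripper":0}]'
python3 d.py .549 .3195 .21 p
```

```text
clock: 36.0
eef_pos: [0.5179, 0.3601, 0.2096]
tcp_rot: [-1.245, 1.152, -1.152]
force: [-0.1, -0.8, -0.1]
opening: 0.0004
clock: 36.4
eef_pos: [0.5208, 0.3604, 0.2096]
tcp_rot: [-1.245, 1.152, -1.152]
force: [0.9, -0.7, -0.2]
opening: 0.0002
tcp [0.5208 0.3604 0.2096] clock 36.4 open 0.0002 F [ 0.9 -0.7 -0.2]
prime tcp 0.547 0.3192 toolx yaw -85.57 y [ 0.  0. -1.]
tool delta [-0.0003 -0.0004  0.002 ]
```

```bash

python3 -m inch '[{"rot":[0,0,0],"translation":[0,0,0.001],"gripper":0},{"rot":[0,0,0],"translation":[0,0,0.002],"gripper":0},{"rot":[0,0,0],"translation":[0,0,0.002],"gripper":0}]'
python3 -m inch '[{"rot":[0,0,0],"translation":[0,0,0.001],"gripper":0},{"rot":[0,0,0],"translation":[0,0,0.002],"gripper":0},{"rot":[0,0,0],"translation":[0,0,0.002],"gripper":0}]'
```

```text
clock: 36.7
eef_pos: [0.5228, 0.3606, 0.2096]
tcp_rot: [-1.245, 1.152, -1.152]
force: [-1.2, 0.1, 0.3]
opening: 0.0001
clock: 37.0
eef_pos: [0.5229, 0.3606, 0.2096]
tcp_rot: [-1.248, 1.154, -1.151]
force: [-10.2, -0.7, 5.0]
opening: 0.0003
```

```bash

python3 -m inch '[{"rot":[0,0,0],"translation":[0,0,-0.002],"gripper":0},{"rot":[0,0,0],"translation":[0,0,-0.01],"gripper":0},{"rot":[0,0,0],"translation":[0,0,-0.03],"gripper":0},{"rot":[0,0,0],"translation":[0,-0.02,-0.06],"gripper":0},{"rot":[0,0,0],"translation":[0.04,-0.05,-0.08],"gripper":0},{"rot":[0,0,0],"translation":[0.085,-0.08,-0.08],"gripper":0},{"rot":[0,0,0],"translation":[0.085,-0.08,-0.08],"gripper":0},{"rot":[0,0,0],"translation":[0.085,-0.08,-0.08],"gripper":0}]'
python3 w.py w17; python3 w.py s4 side; python3 w.py t4 top; python3 - <<'E'
import cv2,numpy as np
a=cv2.imread('pics/s4.png')[80:340,170:390]; b=cv2.imread('pics/w17.png')
cv2.imwrite('pics/f1.png',np.hstack([cv2.resize(a,(325,384)),b[:, :470]]))
E
```

```text
clock: 37.8
eef_pos: [0.4518, 0.2691, 0.2906]
tcp_rot: [-1.242, 1.152, -1.154]
force: [-0.1, -0.3, -0.2]
opening: 0.0007
```

View pics/f1.png

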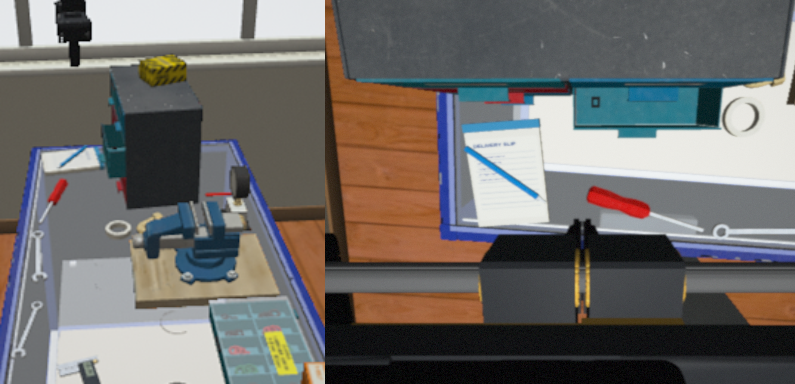

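View pics/t4.png

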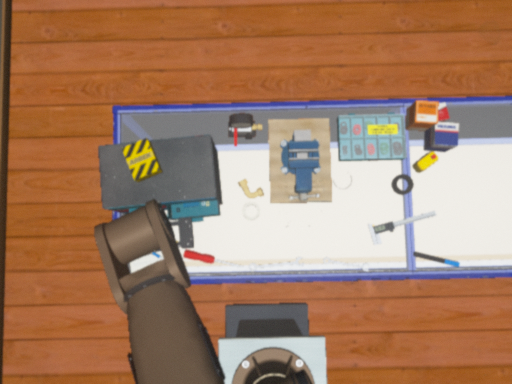

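```bash
python3 - <<'E'
import cv2
b=cv2.imread('pics/w17.png'); cv2.imwrite('pics/f2.png',cv2.resize(b[60:150,10:470],None,fx=1.74,fy=3,interpolation=cv2.INTER_CUBIC))
import numpy as np
P=np.load('pics/w17_P.npy'); a=np.radians(4.418)
xp=P[...,0]*np.cos(a)+P[...,1]*np.sin(a)
yp=-P[...,0]*np.sin(a)+P[...,1]*np.cos(a)
for nm,y0 in (("L",.3195),("R",.1715)):
    for lo,hi in ((.18,.226),(.160,.176)):
        m=(abs(yp-y0)<.06)&(P[...,2]>lo)&(P[...,2]<hi)
        print(nm,lo,m.sum(),np.nanpercentile(xp[m],[5,50,95]).round(4) if m.any() else None)
E
```

```text
L 0.18 719 [0.5583 0.5594 0.5595]
L 0.16 828 [0.5475 0.5541 0.5595]
R 0.18 608 [0.5584 0.5595 0.5596]
R 0.16 793 [0.5481 0.554  0.5595]
```

View pics/f2.png

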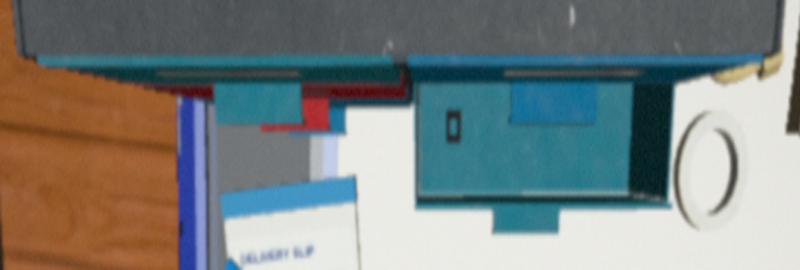

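Both front panels sit at the same depth (x' 0.5595), flush with the cabinet, and the hand is clear.

```bash
python3 -c "
from station import robot; print(robot.finish_job())"
```

```text
the job is handed in; nothing more can be done
None
```

The job is done and handed in at about 38 s. Both ferrules are in the left drawer with the stock ferrule, and both couplings are in the right drawer with the stock coupling. I then pushed each drawer against its stop: 10 N on the left and 16 N on the right.

- **Parts:** The wrist pictures taken before each push showed all six parts standing upright in the right drawers. I could not see inside once the drawers were shut. The last views inside, partway through each push, showed the couplings and the steel ferrule still upright. The brass and stock ferrules were already hidden under the cabinet top by then.
- **Drawers:** After backing off, the camera depth put both front panels at the same position, flush with the cabinet front. The fingers had also stopped at the same depth on both. An ajar drawer lower down in the cabinet was already open at the start, and I left it alone.
- **Counter:** The last top view shows none of the four loose parts left on the counter. Nothing had fallen off it in the pictures I took.
- **Disagreement:** The gripper read 30 mm on the couplings, although the barrel is 34 mm across. A depth check after lifting showed neither had slipped, so the pads were probably on a narrower part of the body.

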